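# Clamp the suction nozzle onto the bench fume port

## Task

Swing the hinged half of the clamp ring shut round the two pipe flanges until it gently bears against the rubber pad between the clamp's ears; on its way it pushes the loose nozzle into line on the port. Then swing the cam lever round so that its hook catches the pin on the hinged half and wedges the clamp firmly tight, stopping there rather than forcing it and crushing the pad. Let go, and leave the other things on the bench alone.

Things in the scene. Friction and masses are not known exactly. Their poses are not given: they have to be found in the camera images.
- port_axis (a point): centre of the joint plane of the fixed port, 105 mm above the bench: upright steel pipe 44 mm across, flange 64 mm across, 5 mm thick, on the grey box. z is up. In this frame (x, y in mm): clamp hinge (50, 0), lever pivot (-66, 18); the clamp's ears lie on the -x side, the fixed half on the +y side, the hinged half when shut on the -y side. Clamp ring: 82 mm across, top 116 mm above the bench.
- hinge (a point): point on the upright hinge axis of the clamp's hinged half, 105 mm above the bench
- jaw (a joint): hinged half of the clamp (aluminium, with ear, pin and post), angle, rad: 0 is about shut, grows as it opens (counter-clockwise from above), up to 2.0; stays where it is left. Hinge and nozzle drag at 1 to 4 N at the post. It comes to bear on the rubber pad between -0.04 and +0.04 rad, as the pad's thickness is not known: feel for it; 9 N at the post is enough.
- jaw_grip (a point): point to grasp on the hinged half: the upright steel post, 12 mm across, top 166 mm above the bench, this point 146 mm above the bench on the post's axis. It stands 118 mm from the hinge axis, on a tab whose top is 108 mm above the bench.
- pivot (a point): point on the upright pivot axis of the cam lever, 121 mm above the bench
- lever (a joint): angle of the steel cam lever, rad: 0 to 0.2 is open, grows counter-clockwise from above, stop at 2.6. Its hook passes behind the pin from about 0.6 and, depending on the pad, begins to bear on it between 0.85 and 2.2, then wedges harder and holds itself. Free turning takes about 1.5 N at the post; about 10 N along the swing there is firmly tight, and over 20 N crushes the pad.
- lever_grip (a point): point to grasp on the cam lever: the upright steel post at the end of its arm, 12 mm across, top 172 mm above the bench, this point 150 mm above the bench on the post's axis, 68 mm from the pivot axis; the arm's top is 126 mm above the bench.
- nozzle_mid (a point): the loose steel nozzle standing on the port's flange, off centre: flange 64 mm across and 5 mm thick at its foot, tube 42 mm across flaring to 54 mm at its top, 50 mm high; this point is on its axis, 25 mm above its foot. When joined it stands on the port's axis, its flange under the lips of both clamp halves.
- port: the fixed grey extraction box, 150 x 150 x 75 mm, with port and clamp; origin under its centre on the bench, axes as port_axis
- board: bystander: green circuit board 110 x 85 mm, 20 mm high with its parts, lying on the bench
- spool: bystander: spool of wire with black ends, 52 mm across, 38 mm high
- screwdriver: bystander: screwdriver with a black handle lying on the bench
- jar: bystander: jar 60 mm across, 70 mm high

How it is judged (in metres and radians):
On the way:
1. the hinged half bears on its rubber pad (over 1 N) with the nozzle within 5 mm of the port's axis, the lever still open (contact force between jaw and padface above 1 N and horizontal distance between nozzle_mid and port_axis below 0.005 m and value of joint lever below 0.5 rad), for 0.1 s.
At the end, for the whole second after the job is handed in: The hinged half is shut (within 0.06 rad) and bears on its pad with more than 3 N, the lever's hook bears on the pin with more than 8 N and the lever is at rest, the nozzle stands flush on the port (its height within 2 mm) within 5 mm of its axis, upright within 0.05 rad (contact force between jaw and lever above 8 N and contact force between jaw and padface above 3 N and value of joint jaw below 0.06 rad and horizontal distance between nozzle_mid and port_axis below 0.005 m and z of nozzle_mid in the frame of port_axis below 0.027 m and angle between nozzle_mid's own z axis and vertical below 0.05 rad and velocity of joint lever between -0.05 and 0.05 rad/s); the robot touches nothing.
It fails at once if the hinged half is pressed by hand onto its rubber pad with more than 30 N, before the lever is turned (value of joint lever below 0.5 rad and contact force between jaw and padface above 30 N).
It fails at once if the hook is forced onto the pin with more than 75 N, which crushes the pad (contact force between jaw and lever above 75 N).
It fails at once if the nozzle is tipped (angle between nozzle_mid's own z axis and vertical above 0.3 rad).
It fails at once if a bystander is moved more than 20 mm (distance of any of board, spool, screwdriver, jar from where it was at the start of the episode above 0.02 m).
It also fails if it takes over 72 s, if anything falls off the work surface, if the arm or the gripper's body presses on something with over 40 N, if the wrist force passes 120 N, or if a joint passes its speed limit or range.

## Robot

A 6-joint arm with a two-finger parallel gripper is mounted at the origin on the work surface. World frame = base frame: x ahead of the robot, y to its left, z up, the work surface at z = 0. Lengths are in mm, angles in rad, forces in N, time in s.
With the tool pointing down it reaches from about 275 to 750 mm from the base axis. Payload 10.2 kg.
Tool frame: the origin (TCP) lies at the very end of the fingers, on their centre line; the grasp point (between the pads) lies 19 mm behind it; z points along the fingers, x is the direction in which the jaws open and shut, and the axes are right-handed (so a half turn about z gives the same grasp; the last joint's range is limited). The gripper opens to 85 mm and grips with 20 to 120 N. Pads are 22 mm wide; open, the fingers measure 114 mm over their backs; the gripper's body (76 mm by 85 mm) begins 54 mm behind the grasp point. The pads swing forward as they close: fully open they stand 13 mm farther back than shut.
Start: joints at [-1.516, 0.313, 1.498, -0, 1.331, -0.223], TCP at [143.963, -504.882, 231.294] pointing down, gripper open.
Joint ranges: [-2.94, 2.94], [-0.97, 2.17], [0.19, 2.56], [-1.23, 4.37], [0.02, 3.11], [-2.88, 2.88]. Speed limits (rad/s): [2.39, 2.39, 3.01, 3.14, 3.14, 3.14].

## Interface

Orientations are given as a unit quaternion [w, x, y, z].
In Python, from rig import ctrl, cams gives the robot as it stands.
- The arm moves only by the tool play_rows, never from a script. Its argument "steps" is a list of rows, each a list of 2 entries, a list of its own where there are three numbers: the shift along the tool's x, y, z normalised to -1 to 1, where 1 is 0.75 m, then the turn, a rotation vector about the tool's x, y, z normalised to -1 to 1, where 1 is 45 degrees. A call has 1 to 20 rows; each row shifts and turns the commanded pose from where the row before left it, along the tool's axes as they then stand; what a row does not reach is not made up. A row lasts 1/10 s, in which the tool goes at most 50 mm and 8.59 degrees, less where a joint would pass 70% of its speed; a pose out of reach is approached as far as the arm can. A call with a number of a shift or a turn outside -1 to 1 is refused whole. A call with a gripper value outside its range is refused whole. "grip" is the closure, from 0 (fully open) to 1 (shut), set as the call begins (left out, the last holds). The fingers move at their own pace and stop on an object; "squeeze" is the grip in N (left out, the last holds). Time passes only in rows, so rows that do not move let the fingers close. It gives the time, the measured TCP pose, the force and the opening at its end, in the units of the state.
- ctrl.sense(): the state, without advancing time (a new reading comes with each control period).
- cams.capture(name): name is "side" or "top"; returns the picture (384x512x3 uint8, red, green, blue); there is no depth.
- cams.camera_info(name): a dict with "fx", "fy", "cx", "cy" (pixels), "dist_coeffs" ([k1, k2, p1, p2, k3] as OpenCV has them; the pictures are not rectified), "xyz" and "attitude" of the camera in the world. Camera axes: x right, y up, looking along -z (the intrinsics and any distortion apply to the point x, -y, -z); pixel columns grow to the right and rows downward; lengths in mm; the calibration is good to about 2 mm. A picture is of the moment at which its call begins. camera_info takes no time and is no camera call.
- ctrl.finish_job(): hands the job in, once; it reports no verdict.
Trained networks look in the newest picture that a camera, given by its name, has taken for a name from the list of things; names that differ only in an ending like _2 or _b are one class to them, and where a whole thing is asked for, a point or a joint stands for the part that bears it (a point fixed in the world has none). Each returns a list of dicts, best first, with "p" (0 to 1); they miss things now and then, are a little off and sometimes report something else, mostly with a low value. They report only what shows in the picture. A call takes as long as a camera call.
- cams.search_frame(camera, thing): "rect" ([centre column, centre row, width, height] in pixels, round what is visible of it).
- cams.tip_of(camera, thing): "pixel" ([column, row] in pixels: a listed point, or the origin of a listed thing).
The state is a dict: "time_s": time; "joints": joint angles; "dq": joint speeds; "tau": joint torques, N m; "eef_pos": TCP position; "ee_rot": TCP orientation; "force": force on the tool from outside, world axes, zero at the start; "wrist_torque": the same for the moment, N m; "grip_width": opening from 0.0 (shut) to 1.0 (fully open).
Only numpy, scipy, OpenCV 4.12 (cv2) and the standard library are available. Lean on these libraries where they do the work, as an engineer would, in place of code of your own. Each camera call takes 0.05 s, during which the arm holds its last target.

## Working session

There is one attempt and no reset: what is moved stays moved. The work goes in short steps, Python scripts to look and compute and a tool call to move; the robot and the scene stay as the last step left them, time stands still between calls to the robot, and variables do not carry over. Pictures are saved under pics/ and viewed, and the job is handed in when it is done.

Besides the shell and the picture viewer there is one more tool, called after "Emit:" in YAML: its name, and indented under it one key for each argument. play_rows: Moves the arm, as the interface text tells. Its arguments: {"type":"object","properties":{"steps":{"type":"array"},"grip":{"type":"number"},"squeeze":{"type":"number"}},"required":["steps"]}

```bash
ls; mkdir -p pics
python3 - <<'E'
from rig import ctrl,cams
import cv2
print(ctrl.sense())
for n in("side","top"):
    print(cams.camera_info(n))
    im=cams.capture(n); cv2.imwrite(f"pics/{n}0.png",im[:,:,::-1])
    for t in("port_axis","hinge","jaw_grip","pivot","lever_grip","nozzle_mid","port"):
        print(n,t,[(round(d['p'],2),[round(v) for v in d['pixel']]) for d in cams.tip_of(n,t)][:3])
E
```

```text
pics
{'time_s': 0.0, 'joints': array([-1.51642704e+00,  3.13424205e-01,  1.49845351e+00,  1.25159578e-05,
        1.33100516e+00, -2.23440701e-01]), 'dq': array([ 2.90472064e-03,  1.43613593e-03, -4.37149146e-04,  2.79706013e-03,
       -7.01828514e-04, -9.79549380e-05]), 'tau': array([ 1.29836826e-04, -4.12269831e+01, -2.59739166e+01, -1.34566571e-04,
        4.09199798e-03, -1.04690400e-05]), 'eef_pos': array([ 143.93746219, -504.60809079,  230.74209504]), 'ee_rot': array([-4.96967467e-04,  7.98200123e-01, -6.02392022e-01, -4.11370681e-04]), 'force': array([-0.24838658, -0.68267568, -0.16676004]), 'wrist_torque': array([-0.04169042,  0.01071933, -0.0273766 ]), 'grip_width': 0.9992723948544818}
{'fx': 495.6406867971964, 'fy': 495.6406867971964, 'cx': 251.55140270647, 'cy': 190.28445006503057, 'dist_coeffs': array([-0.18791355,  0.        ,  0.        ,  0.        ,  0.        ]), 'xyz': array([  409.42587087, -1005.9297836 ,   969.74402263]), 'attitude': array([ 0.90342361,  0.42572777, -0.01117814, -0.04956514])}
side port_axis [(0.98, [285, 185])]
side hinge [(0.57, [301, 183])]
side jaw_grip [(0.63, [330, 192])]
side pivot [(0.94, [255, 183])]
side lever_grip [(0.67, [245, 160])]
side nozzle_mid [(0.61, [285, 180])]
side port [(0.82, [281, 215])]
{'fx': 460.7001247951418, 'fy': 460.7001247951418, 'cx': 260.37860796463855, 'cy': 179.47920946408084, 'dist_coeffs': array([-0.1363825,  0.       ,  0.       ,  0.       ,  0.       ]), 'xyz': array([ 228.4375952 ,   33.26768146, 1525.25048178]), 'attitude': array([-0.70394815, -0.05787189,  0.06030612,  0.70531626])}
top port_axis [(0.73, [254, 139])]
top hinge [(0.87, [249, 126]), (0.28, [256, 152])]
top jaw_grip [(0.81, [284, 105])]
top pivot [(0.82, [251, 165])]
top lever_grip [(0.6, [232, 170]), (0.48, [260, 155]), (0.23, [262, 141])]
top nozzle_mid [(0.87, [261, 139])]
top port [(0.68, [260, 142]), (0.55, [256, 150])]
```

```bash
cat > h.py <<'E'
import numpy as np,cv2
from scipy.spatial.transform import Rotation as R
from scipy.optimize import least_squares
from rig import ctrl,cams
I={n:cams.camera_info(n) for n in("side","top")}
def rot(c):
    q=I[c]["attitude"]; return R.from_quat([q[1],q[2],q[3],q[0]]).as_matrix()
def proj(c,P):
    i=I[c];p=(np.atleast_2d(P)-i["xyz"])@rot(c)
    p=p*[1,-1,-1]
    K=np.array([[i["fx"],0,i["cx"]],[0,i["fy"],i["cy"]],[0,0,1]])
    return cv2.projectPoints(p.astype(float).reshape(-1,1,3),np.zeros(3),np.zeros(3),K,i["dist_coeffs"])[0].reshape(-1,2)
def tri(a,b):
    f=lambda X:np.r_[proj("side",X)[0]-a,proj("top",X)[0]-b]
    s=least_squares(f,[450,0,120.]);return s.x,np.abs(s.fun).max()
def atz(c,px,z):
    f=lambda X:proj(c,[X[0],X[1],z])[0]-px
    return least_squares(f,[450,0.]).x
E
python3 - <<'E'
from h import *
for n in("side","top"):
    im=cv2.imread(f"pics/{n}0.png")
    y,x=(100,180) if n=="side" else (60,190)
    cv2.imwrite(f"pics/{n}0z.png",cv2.resize(im[y:y+135,x:x+180],None,fx=4.4,fy=4.4,interpolation=cv2.INTER_CUBIC))
D={"port_axis":([285,185],[254,139]),"hinge":([301,183],[249,126]),"jaw_grip":([330,192],[284,105]),"pivot":([255,183],[251,165]),"lever_grip":([245,160],[232,170]),"nozzle_mid":([285,180],[261,139])}
for k,(a,b) in D.items(): print(k,tri(a,b))
E
```

```text
port_axis (array([592.58746373,  47.84172776, 106.01392805]), np.float64(1.809390204868663))
hinge (array([639.9713697 ,  64.17454708,  95.00772173]), np.float64(1.3786762002156934))
jaw_grip (array([693.72340355, -46.1749107 , 147.33110406]), np.float64(1.1788434509408035))
pivot (array([508.84783677,  57.05931071, 113.65521602]), np.float64(1.2361576662516995))
lever_grip (array([486.74434032, 114.05265784, 152.79140752]), np.float64(0.9081048867683705))
nozzle_mid (array([586.40938261,  25.91934767, 140.75002114]), np.float64(0.9421612566405031))
```

View pics/side0.png

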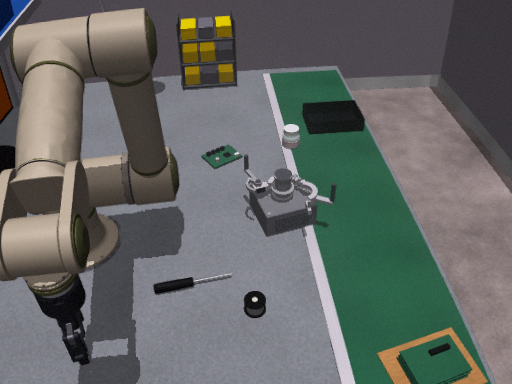

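View pics/side0z.png

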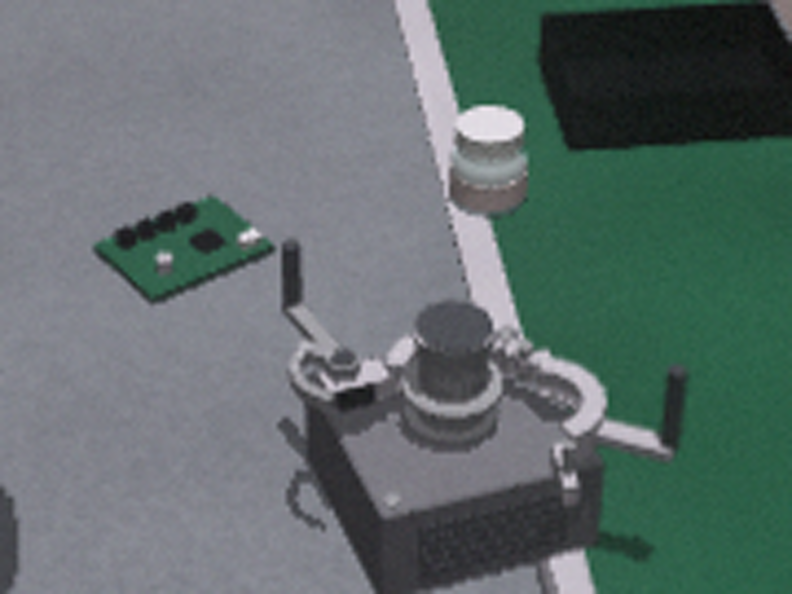

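View pics/top0z.png

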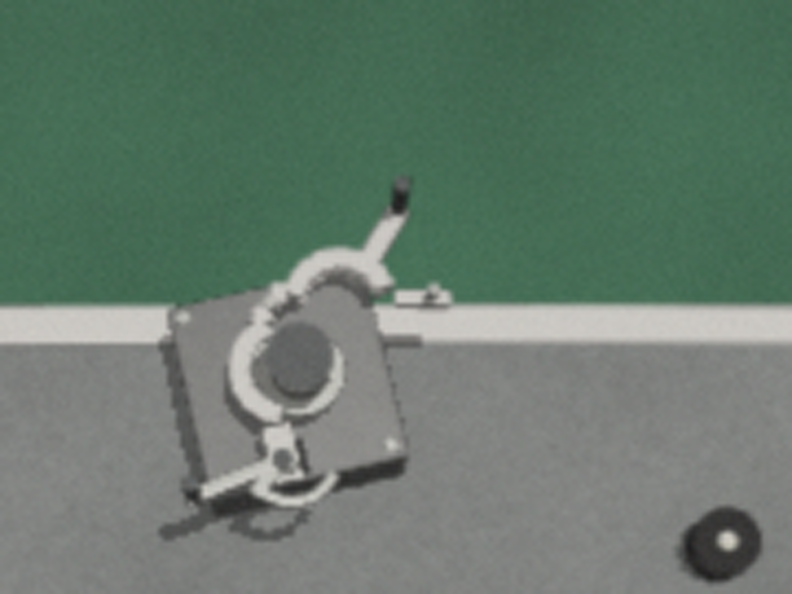

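View pics/top0.png

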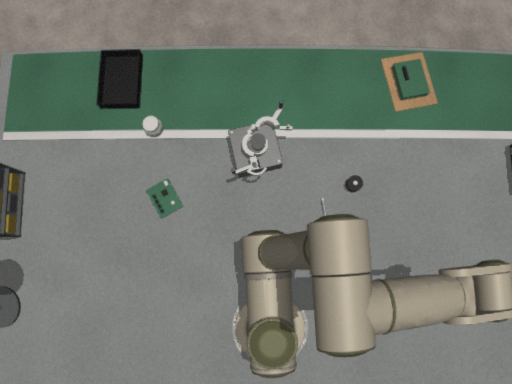

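```bash
cat > fit.py <<'E'
from h import *
z=lambda u,v:[190+u/4.4,60+v/4.4]
zs=lambda u,v:[180+u/4.4,100+v/4.4]
D={"port_axis":([285,185],[254,139]),"hinge":([301,183],[249,126]),"jaw_grip":([330,192],[284,105]),"pivot":([255,183],[251,165]),"lever_grip":([245,160],[232,170])}
def pts(p):
    x,y,a,j,l=p;c,s=np.cos(a),np.sin(a)
    L={"port_axis":(0,0,105),"hinge":(50,0,105),"pivot":(-66,18,121),"jaw_grip":(50+118*np.cos(j),118*np.sin(j),146),"lever_grip":(-66+68*np.cos(l),18+68*np.sin(l),150),
     "c1":(75,75,75),"c2":(-75,75,75),"c3":(-75,-75,75),"c4":(75,-75,75)}
    return {k:np.array([x+c*v[0]-s*v[1],y+s*v[0]+c*v[1],v[2]]) for k,v in L.items()}
corn={"c1":(None,z(170,308)),"c2":(None,None),"c3":(zs(383,518),z(405,458)),"c4":(zs(600,465),None)}
posts={}
E
python3 - <<'E'
from fit import *
DD={**D,**corn}
def f(p):
    r=[];P=pts(p)
    for k,(a,b) in DD.items():
        if a is not None: r+=list(proj("side",P[k])[0]-a)
        if b is not None: r+=list(proj("top",P[k])[0]-b)
    return r
s=least_squares(f,[580,35,0.2,-.9,2.5],loss="soft_l1")
print(s.x); 
P=pts(s.x)
for k,(a,b) in DD.items():
    print(k,P[k].round(1),None if a is None else (proj("side",P[k])[0]-a).round(1),None if b is None else (proj("top",P[k])[0]-b).round(1))
E
```

```text
[ 5.83747452e+02  4.64317909e+01  1.87405334e-01 -1.21922689e+00
  1.80192733e+00]
port_axis [583.7  46.4 105. ] [-1.6  0.4] [0.5 4.6]
hinge [632.9  55.7 105. ] [-0.7 -1.1] [2.6 2.6]
jaw_grip [693.4 -45.5 146. ] [ 0.7 -0.1] [-0.2  1.4]
pivot [515.5  51.8 121. ] [ 3.6 -1.4] [ 1.7 -1.3]
lever_grip [487.9 114.  150. ] [1.3 0.6] [0.2 0.7]
c1 [643.5 134.1  75. ] None [-0.9 -1.9]
c2 [496.1 106.1  75. ] None None
c3 [524.  -41.2  75. ] [-1.2 -1.2] [-0.2 -0.2]
c4 [671.4 -13.3  75. ] [ 1.8 -0.6] None
```

```bash
cat > ov.py <<'E'
from fit import *
def draw(p,n,img,out,x0,y0,w=160,h=120,f=5):
    im=cv2.imread(img)[y0:y0+h,x0:x0+w]; im=cv2.resize(im,None,fx=f,fy=f,interpolation=cv2.INTER_CUBIC)
    T=lambda q:tuple(int(round(v)) for v in (((np.array(q)+.5-[x0,y0])*f)))
    P=pts(p)
    x,y,a,j,l=p;c,s=np.cos(a),np.sin(a)
    W=lambda v:np.array([x+c*v[0]-s*v[1],y+s*v[0]+c*v[1],v[2]])
    for k in P: cv2.circle(im,T(proj(n,P[k])[0]),3,(0,0,255),1)
    cs=[T(proj(n,P[k])[0]) for k in("c1","c2","c3","c4")]
    for i in range(4): cv2.line(im,cs[i],cs[(i+1)%4],(0,255,255),1)
    t=np.linspace(np.pi/2-1.5,np.pi/2+1.5,40)
    for i in range(39): cv2.line(im,T(proj(n,W((41*np.cos(t[i]),41*np.sin(t[i]),116)))[0]),T(proj(n,W((41*np.cos(t[i+1]),41*np.sin(t[i+1]),116)))[0]),(255,0,0),1)
    for k,zt,zb in(("jaw_grip",166,108),("lever_grip",172,126)):
        q=P[k].copy();q[2]=zt;r=q.copy();r[2]=zb
        cv2.line(im,T(proj(n,q)[0]),T(proj(n,r)[0]),(0,255,0),1)
    cv2.imwrite(out,im)
E
python3 - <<'E'
from ov import *
p=[5.83747452e+02,4.64317909e+01,1.87405334e-01,-1.21922689e+00,1.80192733e+00]
draw(p,"top","pics/top0.png","pics/o1t.png",190,80)
draw(p,"side","pics/side0.png","pics/o1s.png",200,130)
E
```

```text
(no output)
```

View pics/o1t.png

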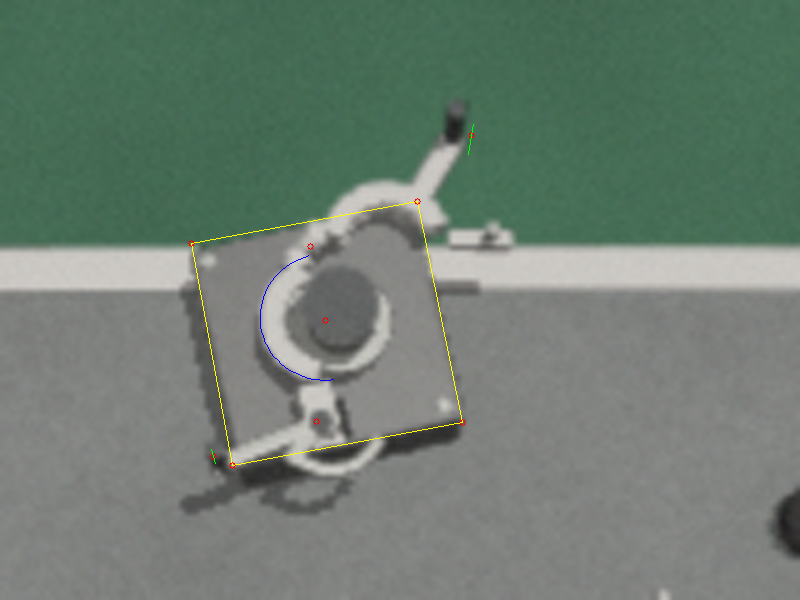

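View pics/o1s.png

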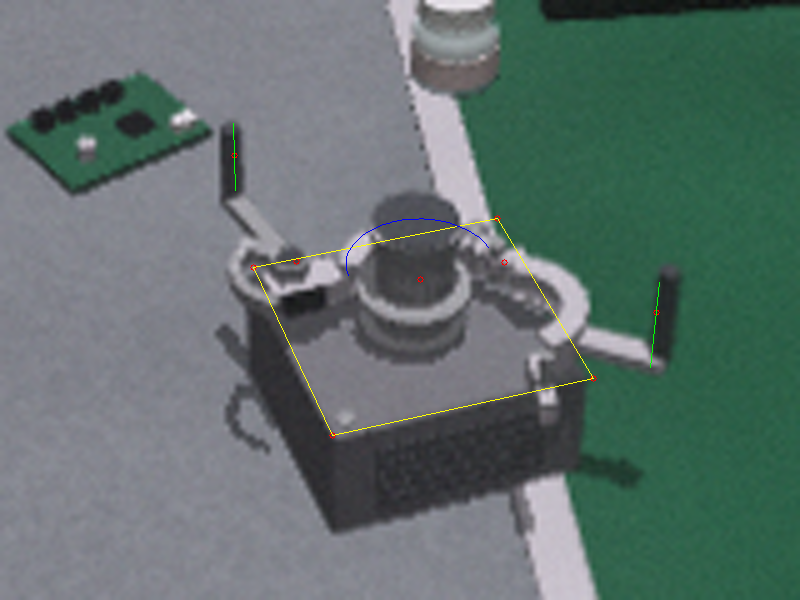

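```bash
cat > f2.py <<'E'
from ov import *
t=lambda u,v:[190+u/5-.5,80+v/5-.5]
s_=lambda u,v:[200+u/5-.5,130+v/5-.5]
DD={"jaw_grip":(s_(665,310),t(456,120)),"lever_grip":(s_(233,160),t(213,458)),"pivot":(s_(290,262),t(321,423)),
"c1":(None,t(190,245)),"c2":(s_(251,272),None),"c3":(s_(335,440),t(463,420)),"c4":(s_(586,375),None),
"port_axis":(None,t(324,318)),"hinge":(s_(497,262),None)}
for k in("jaw_grip","lever_grip","pivot"):print(k,tri(*DD[k]))
def f(p):
    r=[];P=pts(p)
    for k,(a,b) in DD.items():
        if a is not None: r+=list(proj("side",P[k])[0]-a)
        if b is not None: r+=list(proj("top",P[k])[0]-b)
    return r
s=least_squares(f,[580,35,0.2,-.9,2.5],loss="soft_l1")
print(s.x); 
P=pts(s.x)
for k,(a,b) in DD.items():
    print(k,P[k].round(1),None if a is None else (proj("side",P[k])[0]-a).round(1),None if b is None else (proj("top",P[k])[0]-b).round(1))
draw(s.x,"top","pics/top0.png","pics/o2t.png",190,80)
draw(s.x,"side","pics/side0.png","pics/o2s.png",200,130)
E
python3 f2.py
```

```text
jaw_grip (array([702.5162255 , -36.29929437, 139.62628367]), np.float64(0.8030049637446837))
lever_grip (array([487.36849607, 114.3133144 , 146.54416422]), np.float64(0.013942308993023289))
pivot (array([512.79323835,  48.72634556, 122.96018492]), np.float64(0.3009414066941076))
[ 5.82245105e+02  4.61981782e+01  2.10422652e-01 -1.14767624e+00
  1.76686476e+00]
jaw_grip [701.  -38.5 146. ] [ 0.5 -1.5] [0.8 0.6]
lever_grip [487.1 112.5 150. ] [-0.1 -0.6] [ 0.5 -0.1]
pivot [513.9  50.  121. ] [0.6 0.2] [-0.4  0.1]
c1 [639.9 135.2  75. ] None [-0.1  0.7]
c2 [493.2 103.9  75. ] [-0.5 -0.4] None
c3 [524.6 -42.8  75. ] [-0.4 -0.6] [0.3 0.2]
c4 [671.3 -11.5  75. ] [1.3 0.1] None
port_axis [582.2  46.2 105. ] None [0.3 1. ]
hinge [631.1  56.6 105. ] [ 0.8 -0.1] None
```

View pics/o2t.png

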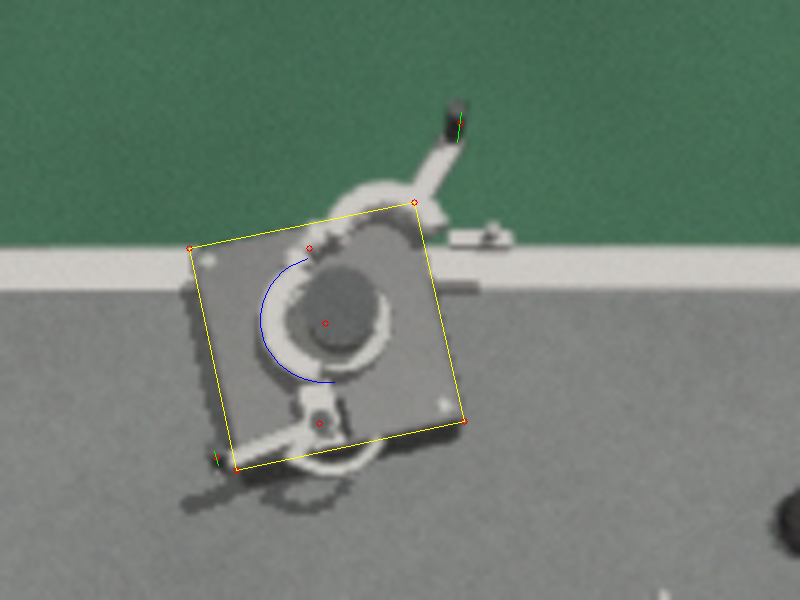

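View pics/o2s.png

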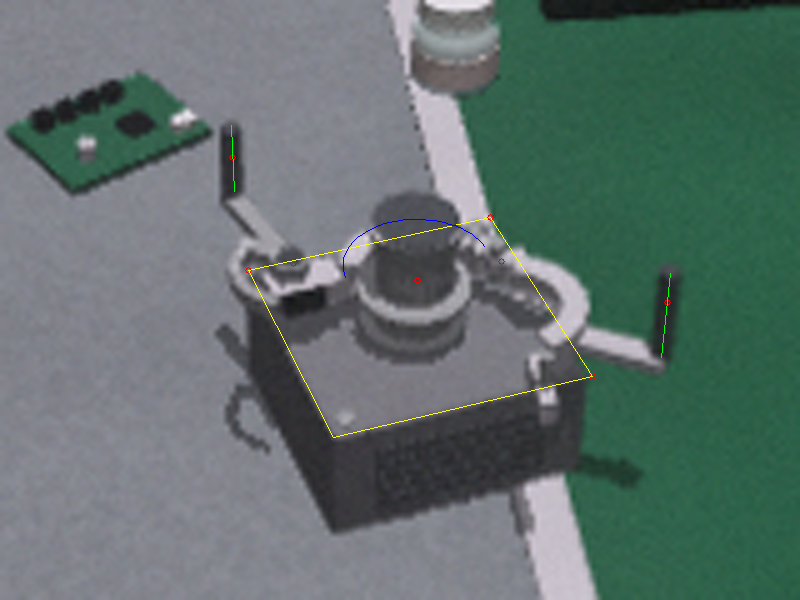

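```bash
cat > m.py <<'E'
from h import *
def st():
    s=ctrl.sense();q=s["ee_rot"];M=R.from_quat([q[1],q[2],q[3],q[0]]).as_matrix()
    return s,np.array(s["eef_pos"]),np.arctan2(M[1,0],M[0,0]),M
def rows(p,yaw,targets):
    """from cmd (p,yaw) through list of (x,y,z,yaw): tool-frame rows"""
    out=[]
    for t in targets:
        c,s=np.cos(yaw),np.sin(yaw);d=np.array(t[:3])-p
        out.append([[round(float(v)/750,5) for v in (c*d[0]+s*d[1], s*d[0]-c*d[1], -d[2])],[0,0,round(float(-(t[3]-yaw)/(np.pi/4)),4)]])
        p=np.array(t[:3],float);yaw=t[3]
    return out
E
python3 - <<'E'
from m import *
s,p,y,M=st();print(p,y,M.round(3),s["joints"])
n=16;T=[(*(p+(np.array([701,-38,231])-p)*k/n),y+(0.634-y)*k/n) for k in range(1,n+1)]
for r in rows(p,y,T):print(r)
E
```

```text
[ 143.94275081 -504.88439483  231.29136575] -1.293021368101844 [[ 0.274 -0.962 -0.   ]
 [-0.962 -0.274  0.   ]
 [-0.     0.    -1.   ]] [-1.51642738e+00  3.12900269e-01  1.49770709e+00 -2.60348314e-05
  1.33099645e+00 -2.23399824e-01]
[[-0.02469, -0.05531, 2e-05], [0, 0, -0.1533]]
[[-0.01786, -0.05788, 2e-05], [0, 0, -0.1533]]
[[-0.01078, -0.0596, 2e-05], [0, 0, -0.1533]]
[[-0.00354, -0.06047, 2e-05], [0, 0, -0.1533]]
[[0.00375, -0.06045, 2e-05], [0, 0, -0.1533]]
[[0.01099, -0.05956, 2e-05], [0, 0, -0.1533]]
[[0.01806, -0.05781, 2e-05], [0, 0, -0.1533]]
[[0.02488, -0.05522, 2e-05], [0, 0, -0.1533]]
[[0.03133, -0.05183, 2e-05], [0, 0, -0.1533]]
[[0.03734, -0.04769, 2e-05], [0, 0, -0.1533]]
[[0.0428, -0.04286, 2e-05], [0, 0, -0.1533]]
[[0.04764, -0.03741, 2e-05], [0, 0, -0.1533]]
[[0.05179, -0.03142, 2e-05], [0, 0, -0.1533]]
[[0.05518, -0.02497, 2e-05], [0, 0, -0.1533]]
[[0.05778, -0.01816, 2e-05], [0, 0, -0.1533]]
[[0.05955, -0.01108, 2e-05], [0, 0, -0.1533]]
```

Emit:
play_rows:
  steps:
    - [[-0.0247,-0.0553,0],[0,0,-0.153]]
    - [[-0.0179,-0.0579,0],[0,0,-0.153]]
    - [[-0.0108,-0.0596,0],[0,0,-0.153]]
    - [[-0.0035,-0.0605,0],[0,0,-0.153]]
    - [[0.0038,-0.0605,0],[0,0,-0.153]]
    - [[0.011,-0.0596,0],[0,0,-0.153]]
    - [[0.0181,-0.0578,0],[0,0,-0.153]]
    - [[0.0249,-0.0552,0],[0,0,-0.153]]
    - [[0.0313,-0.0518,0],[0,0,-0.153]]
    - [[0.0373,-0.0477,0],[0,0,-0.153]]
    - [[0.0428,-0.0429,0],[0,0,-0.153]]
    - [[0.0476,-0.0374,0],[0,0,-0.153]]
    - [[0.0518,-0.0314,0],[0,0,-0.153]]
    - [[0.0552,-0.025,0],[0,0,-0.153]]
    - [[0.0578,-0.0182,0],[0,0,-0.153]]
    - [[0.0596,-0.0111,0],[0,0,-0.153]]
    - [[0,0,0],[0,0,0]]
  grip: 0.5

```text
time_s: 2.5
eef_pos: [704.4, -35.0, 228.8]
ee_rot: [-0.001, 0.95, 0.313, -0.0]
force: [-0.5, -1.1, -1.1]
grip_width: 0.497
```

Run:
```python
from m import *
s,p,y,M=st();print(s["time_s"],p,y,s["joints"],s["force"],s["grip_width"])
for n in("side","top"):
    im=cams.capture(n); cv2.imwrite(f"pics/{n}1.png",im[:,:,::-1])
    a=im[90:250,190:400] if n=="side" else im[40:200,170:380]
    cv2.imwrite(f"pics/{n}1z.png",cv2.resize(a[:,:,::-1],None,fx=3.7,fy=3.7,interpolation=cv2.INTER_CUBIC))
```

```text
2.5 [704.37180623 -34.98494905 228.75253261] 0.6374311373239366 [-2.15661286e-01  7.47818902e-01  8.23072901e-01  1.00439540e-03
  1.57236450e+00 -8.53091361e-01] [-0.52166548 -1.14076818 -1.08551382] 0.4973657856079361
```

View pics/side1z.png

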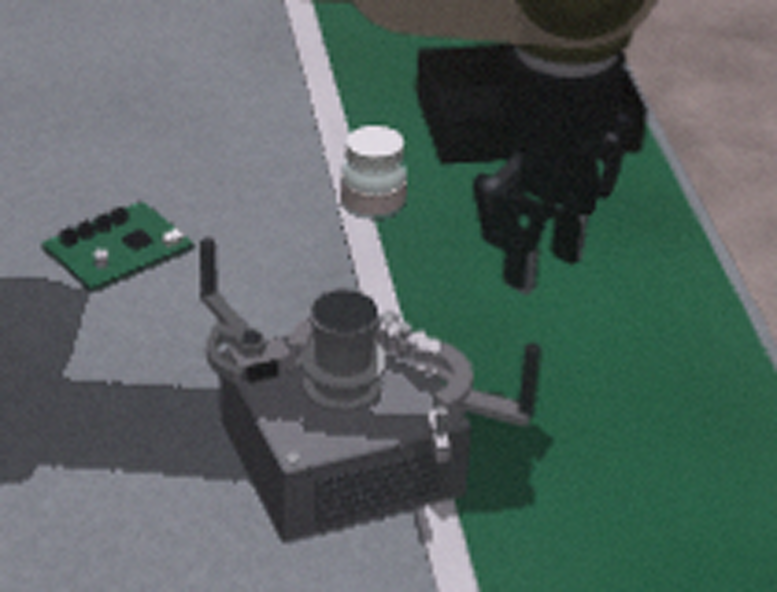

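Run:
```python
from m import *
P=[[704.4,-35,215],[701,-38.5,166]]
print((proj("side",P)+.5-[190,90])*3.7,(proj("top",P)+.5-[170,40])*3.7)
s,p,y,M=st()
for r in rows(p,y,[(701,-38,205,.634),(701,-38,170,.634),(701,-38,136,.634)]):print(r)
```

```text
[[542.70229131 290.30936275]
 [533.14825288 349.72303671]] [[414.08607525 207.21430796]
 [415.52123654 231.23071532]]
[[-0.00087, -0.00148, 0.03364], [0, 0, -0.005]]
[[0.0, 0.0, 0.04667], [0, 0, -0.0]]
[[0.0, 0.0, 0.04533], [0, 0, -0.0]]
```

View pics/top1z.png

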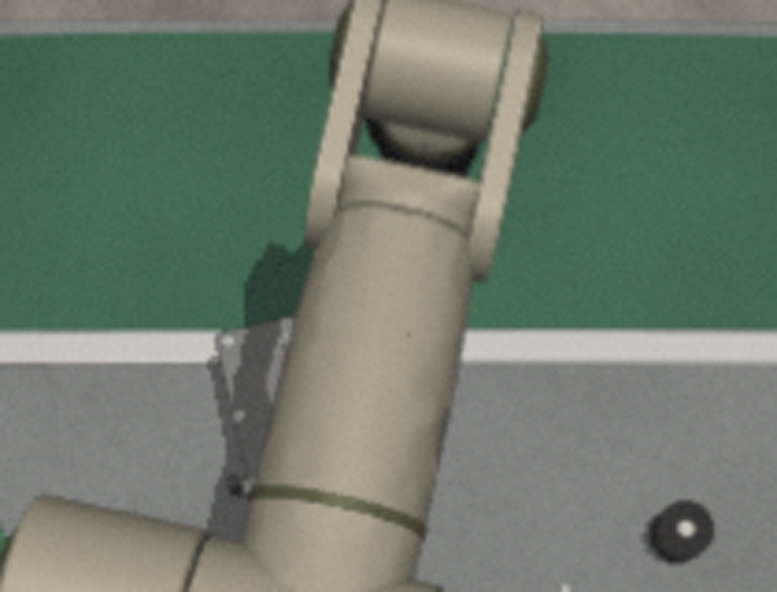

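Emit:
play_rows:
  steps:
    - [[-0.001,-0.0015,0.033],[0,0,0]]
    - [[0,0,0.04],[0,0,0]]
    - [[0,0,0.03],[0,0,0]]
    - [[0,0,0.021],[0,0,0]]
    - [[0,0,0],[0,0,0]]

```text
time_s: 3.1
eef_pos: [699.2, -39.6, 136.6]
ee_rot: [-0.001, 0.951, 0.309, -0.002]
force: [0.0, -0.3, 0.2]
grip_width: 0.495
```

Run:
```python
from m import *
s,p,y,M=st();print(s["time_s"],p,y,s["force"],s["grip_width"])
for n in("side",):
    im=cams.capture(n)
    a=im[90:250,190:400]
    cv2.imwrite(f"pics/{n}2z.png",cv2.resize(a[:,:,::-1],None,fx=3.7,fy=3.7,interpolation=cv2.INTER_CUBIC))
```

```text
3.1 [699.18215979 -39.57781912 136.59553121] 0.6274217728188591 [ 0.0290872  -0.33240243  0.16988813] 0.4954085203560116
```

View pics/side2z.png

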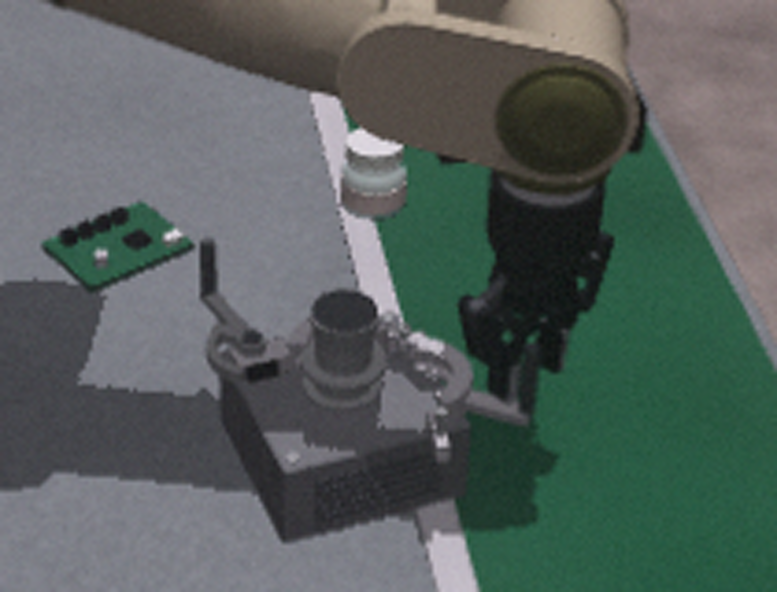

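Emit:
play_rows:
  steps:
    - [[0,0,0],[0,0,0]]
    - [[0,0,0],[0,0,0]]
    - [[-0.0078,-0.0002,0],[0,0,0.0637]]
    - [[-0.0078,-0.0002,0],[0,0,0.0637]]
    - [[-0.0078,-0.0002,0],[0,0,0.0637]]
    - [[-0.0078,-0.0002,0],[0,0,0.0637]]
    - [[-0.0078,-0.0002,0],[0,0,0.0637]]
    - [[-0.0078,-0.0002,0],[0,0,0.0637]]
    - [[0,0,0],[0,0,0]]
  grip: 0.8
  squeeze: 20

```text
time_s: 4.05
eef_pos: [669.7, -55.0, 139.4]
ee_rot: [0.0, 0.987, 0.164, 0.001]
force: [1.3, 0.5, -0.2]
grip_width: 0.204
```

```bash
cat >> m.py <<'E'
def rep(H=(631.1,56.6)):
    s,p,y,M=st();d=p[:2]-H;a=np.arctan2(d[1],d[0]);F=np.array(s["force"])
    rad=d/np.hypot(*d);tan=np.array([-rad[1],rad[0]])
    print("t",s["time_s"],"p",p.round(1),"yaw",round(y,3),"r",np.hypot(*d).round(1),"ang",a.round(3),"yaw-tan",round((y-a-np.pi/2+np.pi)%(2*np.pi)-np.pi,3),"F",F.round(1),"Ftan(ccw)",(F[:2]@tan).round(1),"Frad",(F[:2]@rad).round(1),"w",round(s["grip_width"],3))
def shot(n,name,x0,y0,w=160,h=120,f=5):
    im=cams.capture(n)[y0:y0+h,x0:x0+w,::-1]
    cv2.imwrite("pics/"+name,cv2.resize(im,None,fx=f,fy=f,interpolation=cv2.INTER_CUBIC))
E
python3 - <<'E'
from m import *
rep()
shot("side","s3.png",200,110)
E
```

```text
t 4.05 p [669.7 -55.  139.4] yaw 0.329 r 118.1 ang -1.238 yaw-tan -0.004 F [ 1.3  0.5 -0.2] Ftan(ccw) 1.4 Frad -0.1 w 0.204
```

View pics/s3.png

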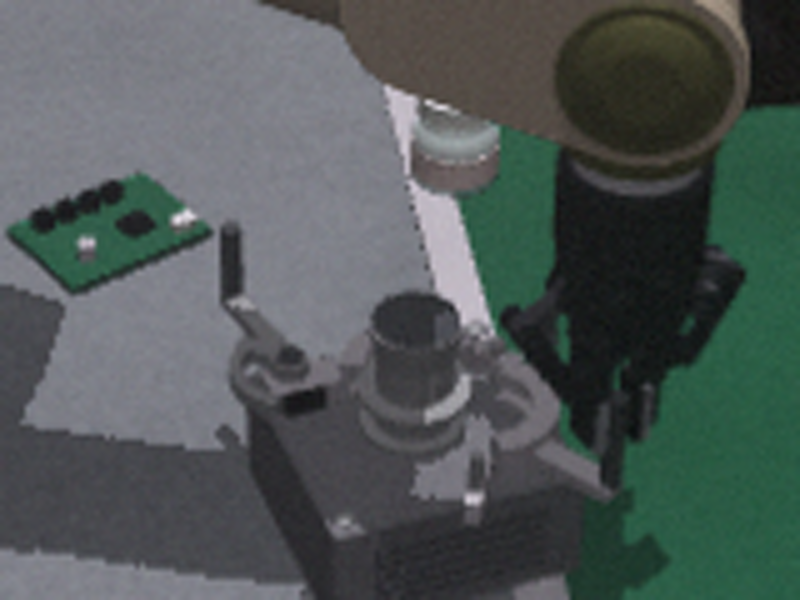

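Emit:
play_rows:
  steps:
    - [[-0.0078,-0.0002,0.002],[0,0,0.0637]]
    - [[-0.0078,-0.0002,0],[0,0,0.0637]]
    - [[-0.0078,-0.0002,0],[0,0,0.0637]]
    - [[-0.0078,-0.0002,0],[0,0,0.0637]]
    - [[-0.0078,-0.0002,0],[0,0,0.0637]]
    - [[-0.0078,-0.0002,0],[0,0,0.0637]]
    - [[-0.0078,-0.0002,0],[0,0,0.0637]]
    - [[-0.0078,-0.0002,0],[0,0,0.0637]]
    - [[-0.0078,-0.0002,0],[0,0,0.0637]]
    - [[-0.0078,-0.0002,0],[0,0,0.0637]]
    - [[-0.0078,-0.0002,0],[0,0,0.0637]]
    - [[-0.0078,-0.0002,0],[0,0,0.0637]]
    - [[0,0,0],[0,0,0]]

```text
time_s: 5.4
eef_pos: [600.6, -56.5, 137.3]
ee_rot: [0.0, 0.991, -0.135, 0.0]
force: [-0.5, 0.0, 0.2]
grip_width: 0.194
```

Run:
```python
from m import *
rep()
shot("side","s4.png",200,110)
```

```text
t 5.4 p [600.6 -56.5 137.3] yaw -0.27 r 117.2 ang -1.834 yaw-tan -0.007 F [-0.5  0.   0.2] Ftan(ccw) -0.5 Frad 0.1 w 0.194
```

View pics/s4.png

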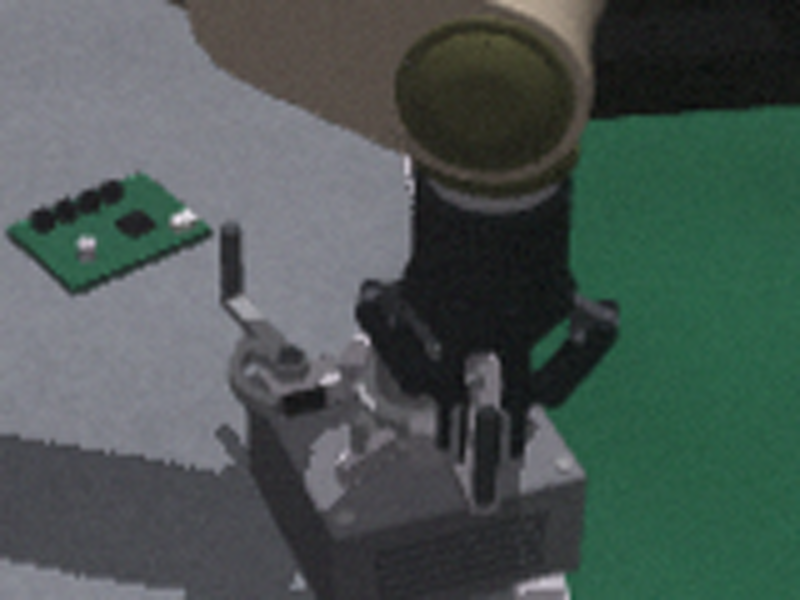

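Emit:
play_rows:
  steps:
    - [[-0.0078,-0.0004,0],[0,0,0.0637]]
    - [[-0.0078,0,0],[0,0,0.0637]]
    - [[-0.0078,0,0],[0,0,0.0637]]
    - [[-0.0078,-0.0002,0],[0,0,0.0637]]
    - [[-0.004,0,0],[0,0,0.03]]

```text
time_s: 5.95
eef_pos: [576.3, -47.0, 137.1]
ee_rot: [0.0, 0.97, -0.245, 0.0]
force: [0.3, -0.6, 0.5]
grip_width: 0.197
```

Run:
```python
from m import *
rep()
shot("side","s5.png",200,110)
```

```text
t 5.95 p [576.3 -47.  137.1] yaw -0.494 r 117.2 ang -2.057 yaw-tan -0.008 F [ 0.3 -0.6  0.5] Ftan(ccw) 0.6 Frad 0.4 w 0.197
```

View pics/s5.png

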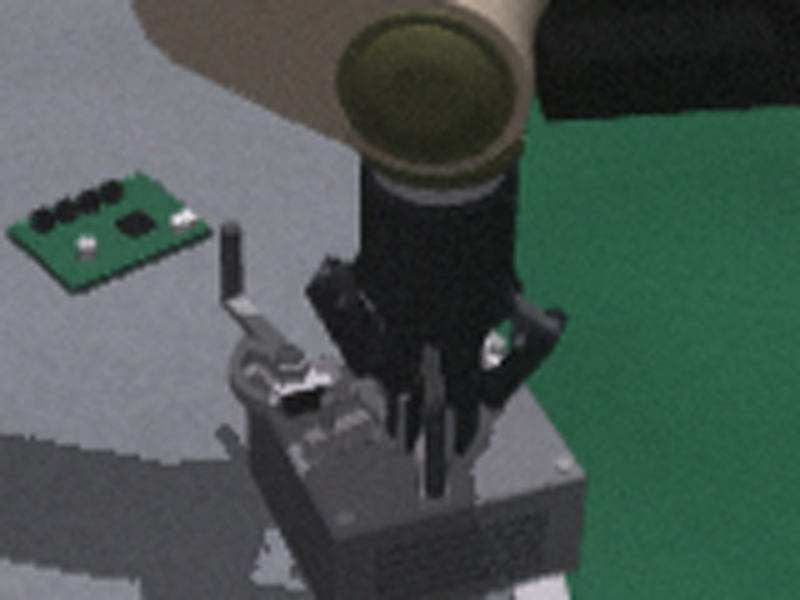

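Emit:
play_rows:
  steps:
    - [[-0.0047,-0.0001,0],[0,0,0.038]]
    - [[-0.0047,0,0],[0,0,0.038]]
    - [[-0.0047,-0.0001,0],[0,0,0.038]]
    - [[-0.0047,0,0],[0,0,0.038]]

```text
time_s: 6.4
eef_pos: [564.5, -39.9, 137.0]
ee_rot: [0.0, 0.953, -0.302, 0.0]
force: [1.0, -1.8, 0.8]
grip_width: 0.202
```

Run:
```python
from m import *
rep()
shot("side","s6.png",220,140,100,75,8)
```

```text
t 6.4 p [564.5 -39.9 137. ] yaw -0.613 r 117.3 ang -2.175 yaw-tan -0.009 F [ 1.  -1.8  0.8] Ftan(ccw) 1.9 Frad 0.9 w 0.202
```

View pics/s6.png

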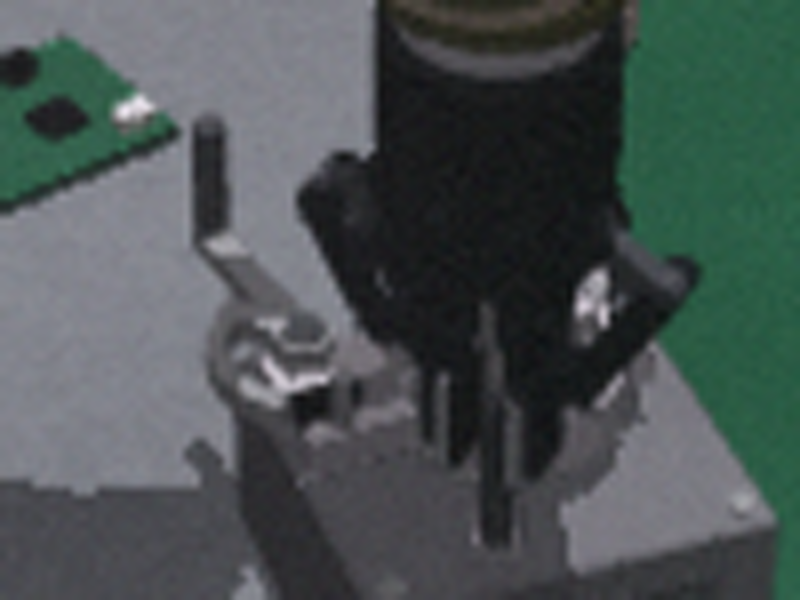

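Emit:
play_rows:
  steps:
    - [[-0.0016,0,0],[0,0,0.0127]]
    - [[-0.0016,0,0],[0,0,0.0127]]
    - [[-0.0016,0,0],[0,0,0.0127]]

```text
time_s: 6.75
eef_pos: [561.3, -37.6, 136.9]
ee_rot: [-0.0, 0.949, -0.316, 0.0]
force: [0.8, -2.0, 1.1]
grip_width: 0.199
```

Run:
```python
from m import *
rep()
```

```text
t 6.75 p [561.3 -37.6 136.9] yaw -0.644 r 117.2 ang -2.208 yaw-tan -0.006 F [ 0.8 -2.   1.1] Ftan(ccw) 1.8 Frad 1.1 w 0.199
```

Emit:
play_rows:
  steps:
    - [[-0.0016,0,0],[0,0,0.0127]]
    - [[-0.0016,0,0],[0,0,0.0127]]
    - [[-0.0016,0,0],[0,0,0.0127]]

```text
time_s: 7.05
eef_pos: [558.2, -35.2, 136.8]
ee_rot: [-0.0, 0.944, -0.331, 0.0]
force: [1.4, -1.9, 1.2]
grip_width: 0.2
```

Run:
```python
from m import *
rep()
shot("side","s7.png",220,140,100,75,8)
```

```text
t 7.05 p [558.2 -35.2 136.8] yaw -0.674 r 117.2 ang -2.241 yaw-tan -0.004 F [ 1.4 -1.9  1.2] Ftan(ccw) 2.2 Frad 0.6 w 0.2
```

View pics/s7.png

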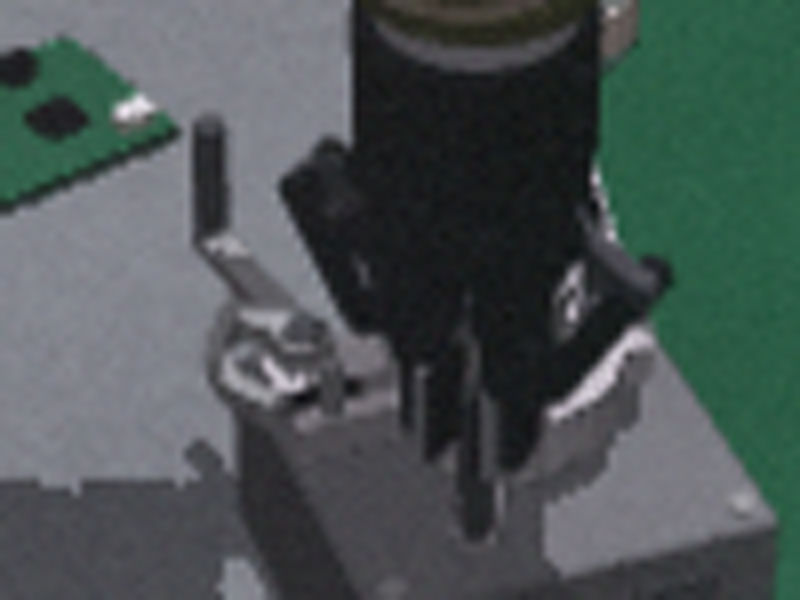

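Emit:
play_rows:
  steps:
    - [[-0.0011,0,0],[0,0,0.009]]
    - [[-0.0011,0,0],[0,0,0.009]]

```text
time_s: 7.3
eef_pos: [557.0, -34.2, 136.8]
ee_rot: [-0.0, 0.941, -0.337, 0.0]
force: [1.9, 0.0, 1.2]
grip_width: 0.198
```

Emit:
play_rows:
  steps:
    - [[-0.0011,0,0],[0,0,0.009]]
    - [[-0.0011,0,0],[0,0,0.009]]

```text
time_s: 7.5
eef_pos: [555.7, -33.2, 136.8]
ee_rot: [0.0, 0.939, -0.344, 0.0]
force: [1.5, -1.8, 1.9]
grip_width: 0.2
```

Emit:
play_rows:
  steps:
    - [[-0.0011,0,0],[0,0,0.009]]
    - [[-0.0011,0,0],[0,0,0.009]]

```text
time_s: 7.7
eef_pos: [554.4, -32.1, 136.8]
ee_rot: [0.0, 0.936, -0.351, -0.0]
force: [0.1, -1.3, 0.8]
grip_width: 0.2
```

Emit:
play_rows:
  steps:
    - [[-0.0011,0,0],[0,0,0.009]]
    - [[-0.0011,0,0],[0,0,0.009]]

```text
time_s: 7.9
eef_pos: [553.3, -31.2, 136.9]
ee_rot: [0.0, 0.934, -0.357, 0.0]
force: [4.1, -3.7, -1.0]
grip_width: 0.203
```

Run:
```python
from m import *
rep()
shot("side","s8.png",220,140,100,75,8)
```

```text
t 7.9 p [553.3 -31.2 136.9] yaw -0.731 r 117.3 ang -2.296 yaw-tan -0.006 F [ 4.1 -3.7 -1. ] Ftan(ccw) 5.5 Frad 0.0 w 0.203
```

View pics/s8.png

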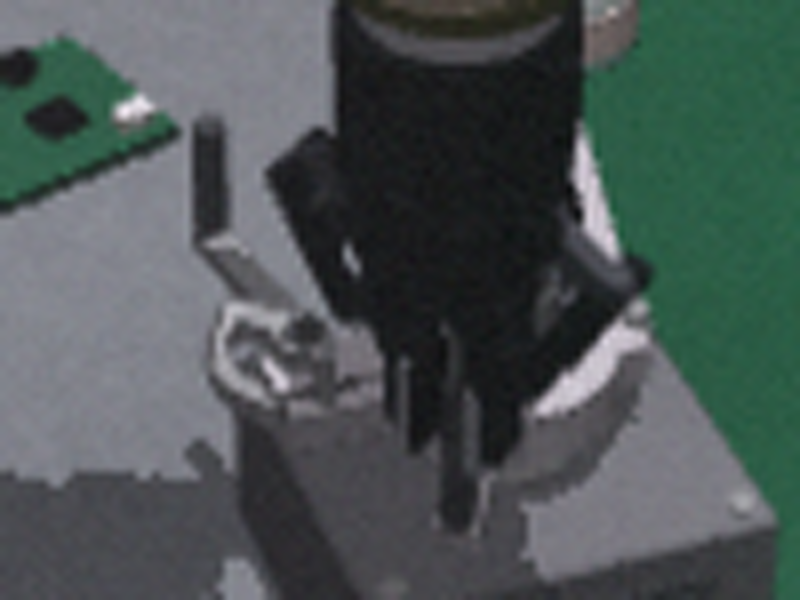

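Emit:
play_rows:
  steps:
    - [[-0.0006,0,0],[0,0,0.005]]
    - [[0,0,0],[0,0,0]]

```text
time_s: 8.15
eef_pos: [553.4, -31.1, 136.9]
ee_rot: [0.0, 0.933, -0.359, 0.001]
force: [4.0, -4.0, -1.3]
grip_width: 0.202
```

Run:
```python
from m import *
rep()
```

```text
t 8.15 p [553.4 -31.1 136.9] yaw -0.735 r 117.2 ang -2.296 yaw-tan -0.01 F [ 4.  -4.  -1.3] Ftan(ccw) 5.7 Frad 0.3 w 0.202
```

Emit:
play_rows:
  steps:
    - [[-0.0008,0,0],[0,0,0]]
    - [[-0.0006,0,0],[0,0,0]]
    - [[0,0,0],[0,0,0]]

```text
time_s: 8.45
eef_pos: [553.2, -31.1, 136.9]
ee_rot: [0.0, 0.933, -0.359, 0.002]
force: [7.8, -6.2, -3.3]
grip_width: 0.199
```

Run:
```python
from m import *
rep()
```

```text
t 8.45 p [553.2 -31.1 136.9] yaw -0.735 r 117.2 ang -2.297 yaw-tan -0.008 F [ 7.8 -6.2 -3.3] Ftan(ccw) 9.9 Frad -0.5 w 0.199
```

Emit:
play_rows:
  steps:
    - [[0,0,0],[0,0,0]]
    - [[0,0,0],[0,0,0]]
    - [[0,0,0],[0,0,0]]

```text
time_s: 8.75
eef_pos: [553.3, -31.1, 136.9]
ee_rot: [0.0, 0.933, -0.359, 0.002]
force: [7.3, -6.4, -2.1]
grip_width: 0.198
```

Emit:
play_rows:
  steps:
    - [[0.001,0,0],[0,0,0]]
    - [[0,0,0],[0,0,0]]
    - [[0,0,0],[0,0,0]]
    - [[0,0,0],[0,0,0]]
    - [[0,0,-0.03],[0,0,0]]
    - [[0,0,-0.06],[0,0,0]]
    - [[0,0,-0.06],[0,0,0]]
  grip: 0.5

```text
time_s: 9.45
eef_pos: [552.1, -30.3, 250.4]
ee_rot: [0.0, 0.933, -0.359, -0.001]
force: [0.6, -0.8, 0.1]
grip_width: 0.501
```

Run:
```python
from m import *
rep()
s,p,y,M=st();print(s["joints"].round(3))
shot("side","s9.png",200,110)
shot("top","t9.png",190,80)
```

```text
t 9.45 p [552.1 -30.3 250.4] yaw -0.734 r 117.4 ang -2.309 yaw-tan 0.004 F [ 0.6 -0.8  0.1] Ftan(ccw) 1.0 Frad 0.2 w 0.501
[-0.267  0.363  1.378  0.     1.402  0.467]
```

View pics/s9.png

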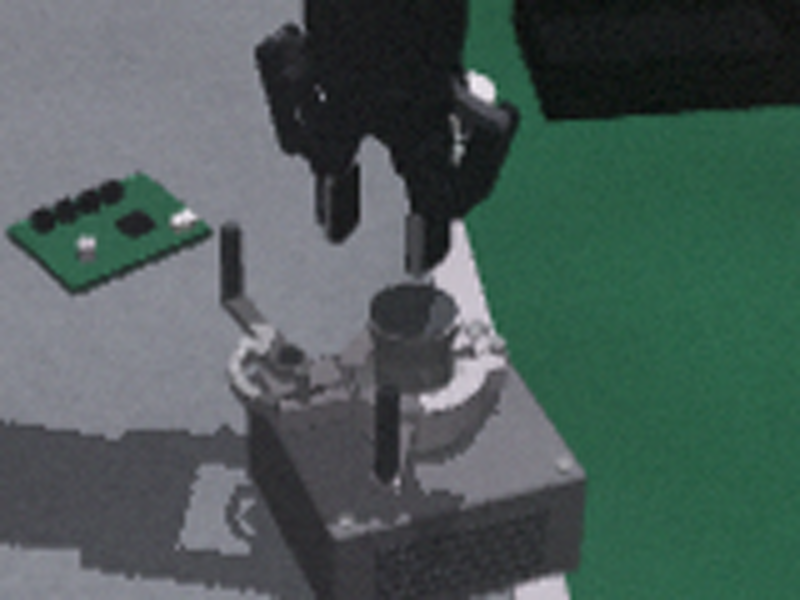

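View pics/t9.png

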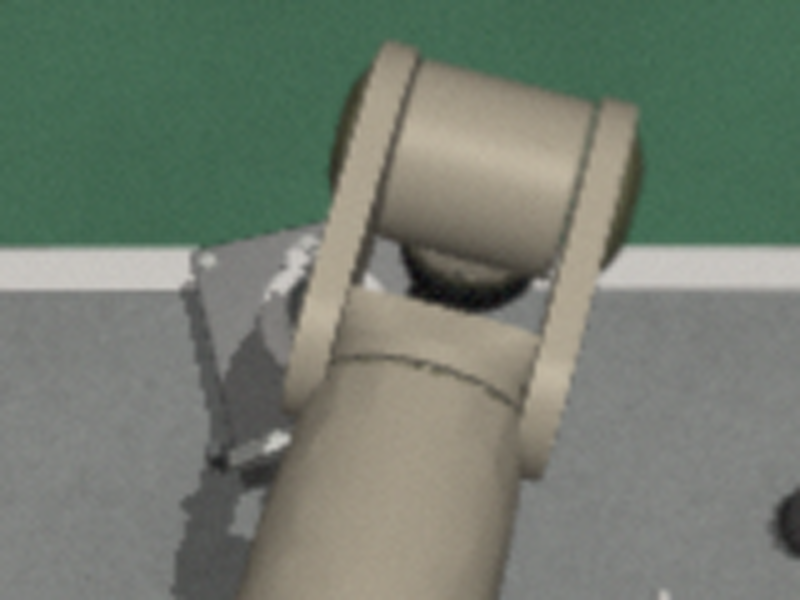

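Run:
```python
from m import *
from fit import pts
print((proj("side",[[582.2,46.2,155],[553.5,-31,166]])+.5-[200,110])*5)
print(cams.search_frame("side","nozzle_mid")[:2],cams.tip_of("side","nozzle_mid")[:2], proj("side",[582.2,46.2,130]))
s,p,y,M=st()
n=13;e=np.array([487.2,112.5,235])
T=[(*(p+(e-p)*k/n),y+(-2.49-y)*k/n) for k in range(1,n+1)]
for r in rows(p,y,T):print(r)
```

```text
[[418.56680838 308.12816852]
 [385.90832433 386.13574583]]
[{'rect': [280.9, 176.4, 22.2, 20.3], 'p': 0.73}, {'rect': [278.8, 197.2, 73.2, 81.0], 'p': 0.5}] [{'pixel': [281.0, 178.4], 'p': 0.64}] [[283.04771049 178.39073098]]
[[-0.01481, -0.00638, 0.00152], [0, 0, 0.172]]
[[-0.01553, -0.00433, 0.00152], [0, 0, 0.172]]
[[-0.01597, -0.0022, 0.00152], [0, 0, 0.172]]
[[-0.01613, -3e-05, 0.00152], [0, 0, 0.172]]
[[-0.01598, 0.00214, 0.00152], [0, 0, 0.172]]
[[-0.01555, 0.00428, 0.00152], [0, 0, 0.172]]
[[-0.01483, 0.00633, 0.00152], [0, 0, 0.172]]
[[-0.01384, 0.00827, 0.00152], [0, 0, 0.172]]
[[-0.0126, 0.01006, 0.00152], [0, 0, 0.172]]
[[-0.01113, 0.01166, 0.00152], [0, 0, 0.172]]
[[-0.00946, 0.01306, 0.00152], [0, 0, 0.172]]
[[-0.00762, 0.01421, 0.00152], [0, 0, 0.172]]
[[-0.00563, 0.01511, 0.00152], [0, 0, 0.172]]
```

Emit:
play_rows:
  steps:
    - [[-0.0148,-0.0064,0.0015],[0,0,0.172]]
    - [[-0.0155,-0.0043,0.0015],[0,0,0.172]]
    - [[-0.016,-0.0022,0.0015],[0,0,0.172]]
    - [[-0.0161,0,0.0015],[0,0,0.172]]
    - [[-0.016,0.0021,0.0015],[0,0,0.172]]
    - [[-0.0155,0.0043,0.0015],[0,0,0.172]]
    - [[-0.0148,0.0063,0.0015],[0,0,0.172]]
    - [[-0.0138,0.0083,0.0015],[0,0,0.172]]
    - [[-0.0126,0.0101,0.0015],[0,0,0.172]]
    - [[-0.0111,0.0117,0.0015],[0,0,0.172]]
    - [[-0.0095,0.0131,0.0015],[0,0,0.172]]
    - [[-0.0076,0.0142,0.0015],[0,0,0.172]]
    - [[-0.0056,0.0151,0.0015],[0,0,0.172]]
    - [[0,0,0],[0,0,0]]
    - [[0,0,0],[0,0,0]]

```text
time_s: 11.15
eef_pos: [486.9, 112.1, 233.8]
ee_rot: [-0.001, -0.322, 0.947, 0.0]
force: [-0.0, -0.5, 0.3]
grip_width: 0.502
```

Run:
```python
from m import *
rep((513.9,50))
s,p,y,M=st();print(s["joints"].round(3))
shot("side","s10.png",200,110)
shot("top","t10.png",190,80)
print((proj("side",[p,[487.2,112.5,172]])+.5-[200,110])*5)
for r in rows(p,y,[(487.2,112.5,195,-2.49),(487.2,112.5,141,-2.49)]):print(r)
```

```text
t 11.15 p [486.9 112.1 233.8] yaw -2.486 r 67.8 ang 1.981 yaw-tan 0.245 F [-0.  -0.5  0.3] Ftan(ccw) 0.2 Frad -0.5 w 0.502
[-0.008  0.256  1.567 -0.     1.321  2.478]
[[227.74366373 131.92220968]
 [231.60789685 224.93743453]]
[[-0.00063, 0.00013, 0.0518], [0, 0, 0.0047]]
[[-0.0, 0.0, 0.072], [0, 0, -0.0]]
```

View pics/s10.png

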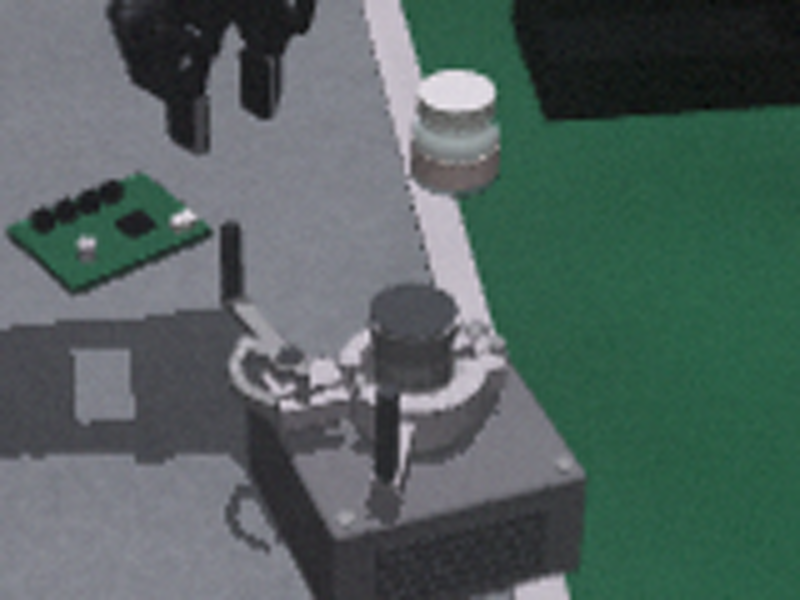

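View pics/t10.png

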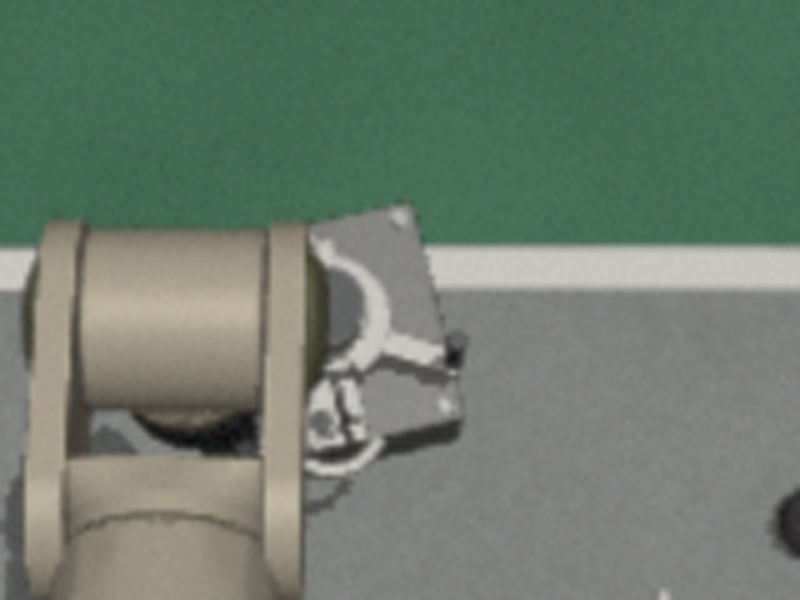

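Emit:
play_rows:
  steps:
    - [[-0.0006,0,0.03],[0,0,0]]
    - [[0,0,0.04],[0,0,0]]
    - [[0,0,0.034],[0,0,0]]
    - [[0,0,0.02],[0,0,0]]
    - [[0,0,0],[0,0,0]]
    - [[0,0,0],[0,0,0]]

```text
time_s: 11.85
eef_pos: [487.8, 112.2, 142.2]
ee_rot: [0.0, -0.32, 0.947, -0.0]
force: [0.2, 0.2, -0.1]
grip_width: 0.499
```

Run:
```python
from m import *
rep((513.9,50))
shot("side","s11.png",200,110)
```

```text
t 11.85 p [487.8 112.2 142.2] yaw -2.49 r 67.5 ang 1.967 yaw-tan 0.255 F [ 0.2  0.2 -0.1] Ftan(ccw) -0.3 Frad 0.1 w 0.499
```

View pics/s11.png

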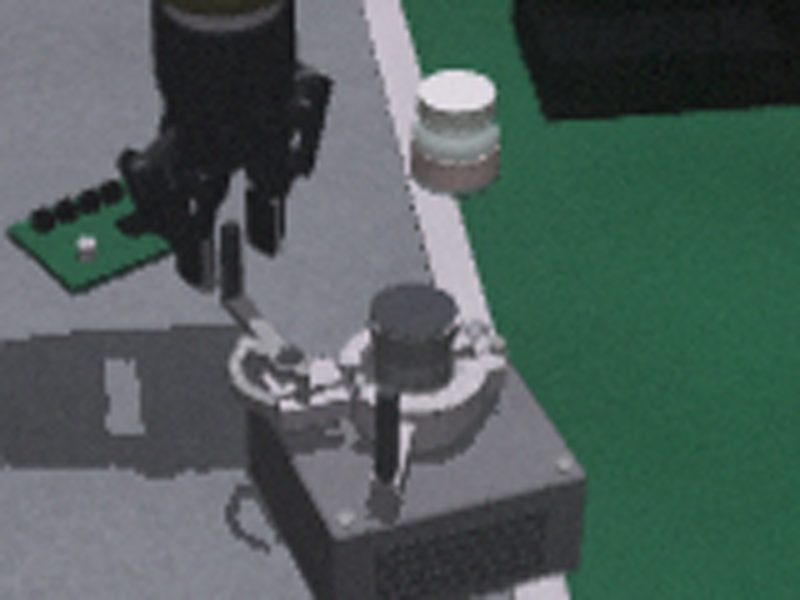

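```bash
cat > lev.py <<'E'
from m import *
import sys
C=np.array([513.9,50.]);
def plan(a0,a1,n,yf,z=141,r=68):
    s,p,y,M=st()
    T=[(C[0]+r*np.cos(a),C[1]+r*np.sin(a),z,yf(a)) for a in np.linspace(a0,a1,n+1)[1:]]
    R_=rows(p,y,T)
    print("["+", ".join(f"[[{r[0][0]:.4f}, {r[0][1]:.4f}, {r[0][2]:.4f}], [0, 0, {r[1][2]:.3f}]]" for r in R_)+"]")
E
python3 - <<'E'
from lev import *
plan(1.967,2.467,10,lambda a:-2.49+.5*(a-1.967))
E
```

```text
[[[0.0045, 0.0018, 0.0021], [0, 0, -0.032]], [[0.0044, 0.0009, -0.0000], [0, 0, -0.032]], [[0.0045, 0.0008, -0.0000], [0, 0, -0.032]], [[0.0045, 0.0007, -0.0000], [0, 0, -0.032]], [[0.0045, 0.0006, -0.0000], [0, 0, -0.032]], [[0.0045, 0.0005, -0.0000], [0, 0, -0.032]], [[0.0045, 0.0004, -0.0000], [0, 0, -0.032]], [[0.0045, 0.0003, -0.0000], [0, 0, -0.032]], [[0.0045, 0.0001, -0.0000], [0, 0, -0.032]], [[0.0045, 0.0000, -0.0000], [0, 0, -0.032]]]
```

Emit:
play_rows:
  steps:
    - [[0,0,0],[0,0,0]]
    - [[0,0,0],[0,0,0]]
    - [[0.0045,0.0018,0.002],[0,0,-0.032]]
    - [[0.0044,0.0009,0],[0,0,-0.032]]
    - [[0.0045,0.0008,0],[0,0,-0.032]]
    - [[0.0045,0.0007,0],[0,0,-0.032]]
    - [[0.0045,0.0006,0],[0,0,-0.032]]
    - [[0.0045,0.0005,0],[0,0,-0.032]]
    - [[0.0045,0.0004,0],[0,0,-0.032]]
    - [[0.0045,0.0003,0],[0,0,-0.032]]
    - [[0.0045,0.0001,0],[0,0,-0.032]]
    - [[0.0045,0,0],[0,0,-0.032]]
  grip: 0.8

```text
time_s: 13.1
eef_pos: [459.9, 92.6, 140.1]
ee_rot: [-0.0, -0.437, 0.899, 0.0]
force: [-0.7, 2.5, -0.3]
grip_width: 0.207
```

Run:
```python
from lev import *
rep(C)
shot("side","s12.png",200,110)
```

```text
t 13.1 p [459.9  92.6 140.1] yaw -2.237 r 68.8 ang 2.474 yaw-tan 0.001 F [-0.7  2.5 -0.3] Ftan(ccw) -1.6 Frad 2.1 w 0.207
```

View pics/s12.png

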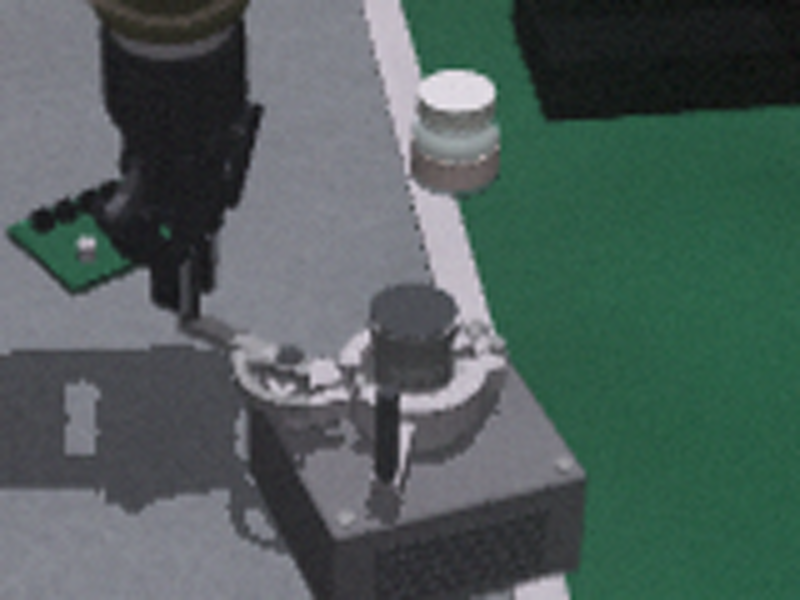

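Emit:
play_rows:
  steps:
    - [[0.0027,-0.0002,0],[0,0,-0.038]]
    - [[0.0027,-0.0002,0],[0,0,-0.038]]
    - [[0.0027,-0.0002,0],[0,0,-0.038]]
    - [[0.0027,-0.0002,0],[0,0,-0.038]]
    - [[0.0027,0,0],[0,0,-0.038]]
    - [[0.0027,0,0],[0,0,-0.038]]

```text
time_s: 13.75
eef_pos: [453.7, 82.2, 140.1]
ee_rot: [-0.0, -0.515, 0.857, 0.0]
force: [0.4, 2.3, -0.5]
grip_width: 0.2
```

Run:
```python
from lev import *
rep(C)
```

```text
t 13.75 p [453.7  82.2 140.1] yaw -2.059 r 68.3 ang 2.65 yaw-tan 0.004 F [ 0.4  2.3 -0.5] Ftan(ccw) -2.3 Frad 0.7 w 0.2
```

Emit:
play_rows:
  steps:
    - [[0.0027,-0.0001,0],[0,0,-0.038]]
    - [[0.0027,-0.0001,0],[0,0,-0.038]]
    - [[0.0027,-0.0001,0],[0,0,-0.038]]
    - [[0.0027,0,0],[0,0,-0.038]]

```text
time_s: 14.15
eef_pos: [450.3, 74.8, 140.0]
ee_rot: [-0.0, -0.566, 0.825, 0.0]
force: [-0.6, 1.9, 0.3]
grip_width: 0.202
```

Run:
```python
from lev import *
rep(C)
```

```text
t 14.15 p [450.3  74.8 140. ] yaw -1.939 r 68.3 ang 2.769 yaw-tan 0.004 F [-0.6  1.9  0.3] Ftan(ccw) -1.5 Frad 1.3 w 0.202
```

Emit:
play_rows:
  steps:
    - [[0.0018,-0.0001,0],[0,0,-0.0255]]
    - [[0.0018,0,0],[0,0,-0.0255]]
    - [[0.0018,-0.0001,0],[0,0,-0.0255]]
    - [[0.0018,0,0],[0,0,-0.0255]]

```text
time_s: 14.55
eef_pos: [448.9, 69.7, 140.1]
ee_rot: [-0.0, -0.598, 0.801, 0.0]
force: [0.1, 3.3, -0.9]
grip_width: 0.2
```

Run:
```python
from lev import *
rep(C)
shot("side","s13.png",200,110)
```

```text
t 14.55 p [448.9  69.7 140.1] yaw -1.859 r 67.9 ang 2.847 yaw-tan 0.007 F [ 0.1  3.3 -0.9] Ftan(ccw) -3.2 Frad 0.9 w 0.2
```

View pics/s13.png

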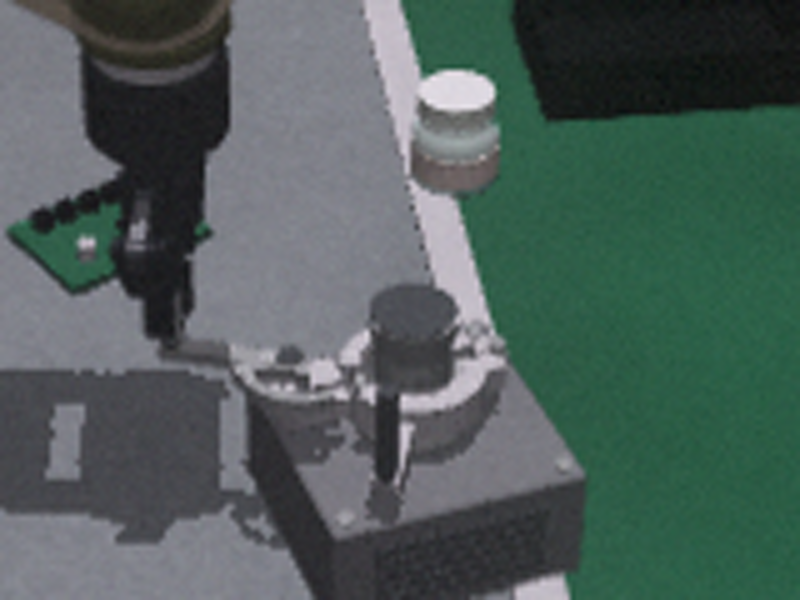

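Force rising slightly (3.2 N). Continue with small groups.

Emit:
play_rows:
  steps:
    - [[0.0018,-0.0001,0],[0,0,-0.0255]]
    - [[0.0018,0,0],[0,0,-0.0255]]
    - [[0.0018,-0.0001,0],[0,0,-0.0255]]

```text
time_s: 14.9
eef_pos: [448.0, 65.8, 140.1]
ee_rot: [-0.0, -0.622, 0.783, 0.0]
force: [-0.9, 1.4, -1.1]
grip_width: 0.202
```

Run:
```python
from lev import *
rep(C)
```

```text
t 14.9 p [448.   65.8 140.1] yaw -1.799 r 67.8 ang 2.907 yaw-tan 0.007 F [-0.9  1.4 -1.1] Ftan(ccw) -1.1 Frad 1.2 w 0.202
```

Noise; still free. Time is plentiful (15 of 72 s).

Emit:
play_rows:
  steps:
    - [[0.0018,-0.0001,0],[0,0,-0.0255]]
    - [[0.0018,0,0],[0,0,-0.0255]]
    - [[0.0018,-0.0001,0],[0,0,-0.0255]]
    - [[0.0018,0,0],[0,0,-0.0255]]

```text
time_s: 15.3
eef_pos: [447.1, 60.4, 140.2]
ee_rot: [-0.0, -0.653, 0.757, 0.0]
force: [-0.1, 2.6, -0.1]
grip_width: 0.199
```

Run:
```python
from lev import *
rep(C)
```

```text
t 15.3 p [447.1  60.4 140.2] yaw -1.719 r 67.6 ang 2.987 yaw-tan 0.007 F [-0.1  2.6 -0.1] Ftan(ccw) -2.6 Frad 0.5 w 0.199
```

Emit:
play_rows:
  steps:
    - [[0.0018,-0.0001,0],[0,0,-0.0255]]
    - [[0.0018,0,0],[0,0,-0.0255]]
    - [[0.0018,-0.0001,0],[0,0,-0.0255]]

```text
time_s: 15.6
eef_pos: [446.7, 56.4, 140.2]
ee_rot: [-0.0, -0.675, 0.737, -0.0]
force: [-0.4, 2.5, 0.4]
grip_width: 0.2
```

Run:
```python
from lev import *
rep(C)
```

```text
t 15.6 p [446.7  56.4 140.2] yaw -1.659 r 67.5 ang 3.047 yaw-tan 0.007 F [-0.4  2.5  0.4] Ftan(ccw) -2.5 Frad 0.7 w 0.2
```

Emit:
play_rows:
  steps:
    - [[0.0018,0,0],[0,0,-0.0255]]
    - [[0.0018,0,0],[0,0,-0.0255]]
    - [[0.0018,0,0],[0,0,-0.0255]]
    - [[0.0018,0,0],[0,0,-0.0255]]

```text
time_s: 16.0
eef_pos: [446.4, 51.0, 140.2]
ee_rot: [-0.0, -0.704, 0.71, 0.0]
force: [-0.4, 1.5, -0.6]
grip_width: 0.199
```

Run:
```python
from lev import *
rep(C)
```

```text
t 16.0 p [446.4  51.  140.2] yaw -1.578 r 67.5 ang 3.127 yaw-tan 0.007 F [-0.4  1.5 -0.6] Ftan(ccw) -1.5 Frad 0.4 w 0.199
```

Emit:
play_rows:
  steps:
    - [[0.0018,0,0],[0,0,-0.0255]]
    - [[0.0018,-0.0001,0],[0,0,-0.0255]]
    - [[0.0018,0,0],[0,0,-0.0255]]

```text
time_s: 16.3
eef_pos: [446.6, 46.9, 140.2]
ee_rot: [0.0, 0.725, -0.688, 0.0]
force: [-1.5, 3.3, -0.3]
grip_width: 0.202
```

Run:
```python
from lev import *
rep(C)
shot("side","s14.png",220,140,100,75,8)
```

```text
t 16.3 p [446.6  46.9 140.2] yaw -1.518 r 67.4 ang -3.096 yaw-tan 0.007 F [-1.5  3.3 -0.3] Ftan(ccw) -3.4 Frad 1.3 w 0.202
```

View pics/s14.png

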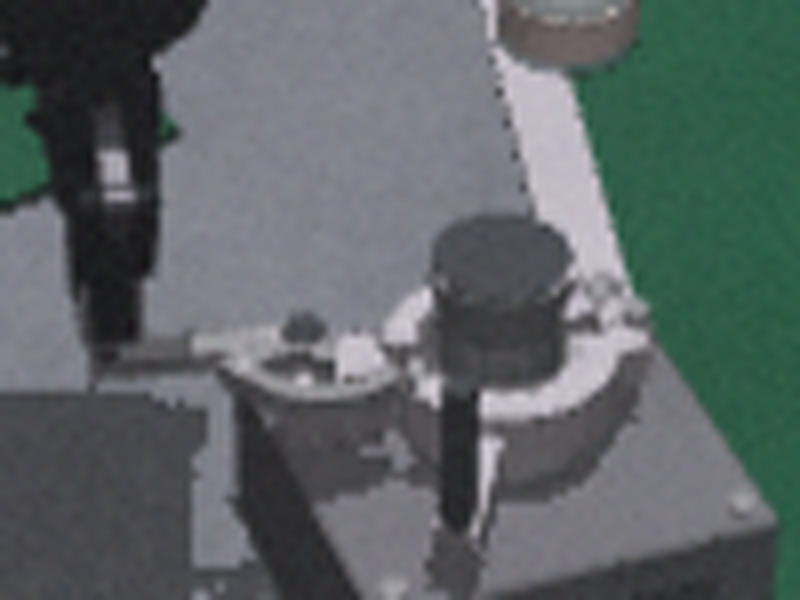

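Emit:
play_rows:
  steps:
    - [[0.0018,0,0],[0,0,-0.0255]]
    - [[0.0018,0,0],[0,0,-0.0255]]
    - [[0.0018,0,0],[0,0,-0.0255]]

```text
time_s: 16.65
eef_pos: [446.9, 42.9, 140.2]
ee_rot: [-0.0, 0.746, -0.666, 0.0]
force: [0.1, 1.4, -0.1]
grip_width: 0.2
```

Run:
```python
from lev import *
rep(C)
```

```text
t 16.65 p [446.9  42.9 140.2] yaw -1.458 r 67.4 ang -3.036 yaw-tan 0.007 F [ 0.1  1.4 -0.1] Ftan(ccw) -1.4 Frad -0.2 w 0.2
```

Emit:
play_rows:
  steps:
    - [[0.0018,0,0],[0,0,-0.0255]]
    - [[0.0018,0,0],[0,0,-0.0255]]
    - [[0.0018,0,0],[0,0,-0.0255]]

```text
time_s: 16.95
eef_pos: [447.4, 38.9, 140.2]
ee_rot: [-0.0, 0.765, -0.644, 0.0]
force: [-1.0, 1.6, 0.3]
grip_width: 0.203
```

Run:
```python
from lev import *
rep(C)
```

```text
t 16.95 p [447.4  38.9 140.2] yaw -1.398 r 67.4 ang -2.976 yaw-tan 0.007 F [-1.   1.6  0.3] Ftan(ccw) -1.7 Frad 0.7 w 0.203
```

Emit:
play_rows:
  steps:
    - [[0.0018,0,0],[0,0,-0.0255]]
    - [[0.0018,0,0],[0,0,-0.0255]]
    - [[0.0018,0,0],[0,0,-0.0255]]

```text
time_s: 17.25
eef_pos: [448.2, 34.9, 140.2]
ee_rot: [0.0, 0.784, -0.62, -0.0]
force: [-0.8, 1.3, -0.0]
grip_width: 0.201
```

Run:
```python
from lev import *
rep(C)
```

```text
t 17.25 p [448.2  34.9 140.2] yaw -1.338 r 67.4 ang -2.916 yaw-tan 0.007 F [-0.8  1.3 -0. ] Ftan(ccw) -1.4 Frad 0.5 w 0.201
```

Emit:
play_rows:
  steps:
    - [[0.0018,0,0],[0,0,-0.0255]]
    - [[0.0018,0,0],[0,0,-0.0255]]

```text
time_s: 17.45
eef_pos: [448.8, 32.3, 140.2]
ee_rot: [0.0, 0.797, -0.604, 0.0]
force: [-1.8, 0.7, 0.6]
grip_width: 0.201
```

Run:
```python
from lev import *
rep(C)
```

```text
t 17.45 p [448.8  32.3 140.2] yaw -1.298 r 67.4 ang -2.876 yaw-tan 0.007 F [-1.8  0.7  0.6] Ftan(ccw) -1.2 Frad 1.6 w 0.201
```

Emit:
play_rows:
  steps:
    - [[0.0018,0,0],[0,0,-0.0255]]
    - [[0.0018,0,0],[0,0,-0.0255]]
    - [[0.0018,0,0],[0,0,-0.0255]]

```text
time_s: 17.75
eef_pos: [450.0, 28.4, 140.2]
ee_rot: [0.0, 0.814, -0.58, -0.0]
force: [-1.4, 1.0, 0.6]
grip_width: 0.2
```

Run:
```python
from lev import *
rep(C)
shot("side","s15.png",220,140,100,75,8)
```

```text
t 17.75 p [450.   28.4 140.2] yaw -1.238 r 67.5 ang -2.816 yaw-tan 0.007 F [-1.4  1.   0.6] Ftan(ccw) -1.4 Frad 1.0 w 0.2
```

View pics/s15.png

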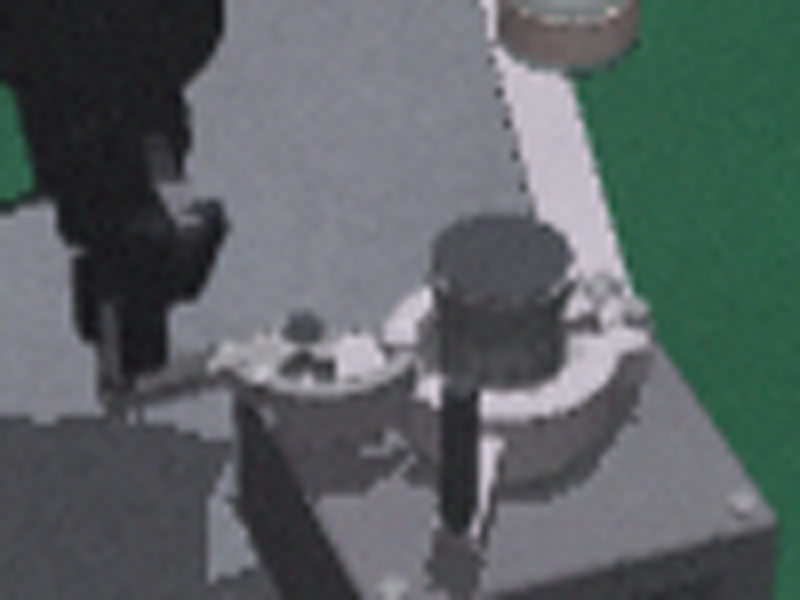

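Emit:
play_rows:
  steps:
    - [[0.0018,0,0],[0,0,-0.0255]]
    - [[0.0018,0,0],[0,0,-0.0255]]

```text
time_s: 18.0
eef_pos: [450.9, 25.9, 140.2]
ee_rot: [0.0, 0.826, -0.564, -0.0]
force: [-1.0, 2.2, 0.4]
grip_width: 0.202
```

Run:
```python
from lev import *
rep(C)
```

```text
t 18.0 p [450.9  25.9 140.2] yaw -1.198 r 67.5 ang -2.777 yaw-tan 0.008 F [-1.   2.2  0.4] Ftan(ccw) -2.4 Frad 0.2 w 0.202
```

Emit:
play_rows:
  steps:
    - [[0.0018,0,0],[0,0,-0.0255]]
    - [[0.0018,0,0],[0,0,-0.0255]]

```text
time_s: 18.2
eef_pos: [451.9, 23.4, 140.2]
ee_rot: [0.0, 0.837, -0.547, -0.0]
force: [-1.4, 1.3, -0.3]
grip_width: 0.2
```

Run:
```python
from lev import *
rep(C)
```

```text
t 18.2 p [451.9  23.4 140.2] yaw -1.158 r 67.5 ang -2.736 yaw-tan 0.007 F [-1.4  1.3 -0.3] Ftan(ccw) -1.7 Frad 0.7 w 0.2
```

Emit:
play_rows:
  steps:
    - [[0.0018,0,0],[0,0,-0.0255]]
    - [[0.0018,0,0],[0,0,-0.0255]]

```text
time_s: 18.4
eef_pos: [453.0, 20.9, 140.2]
ee_rot: [0.0, 0.848, -0.53, -0.0]
force: [-1.3, 1.6, -0.4]
grip_width: 0.194
```

Run:
```python
from lev import *
rep(C)
```

```text
t 18.4 p [453.   20.9 140.2] yaw -1.118 r 67.5 ang -2.696 yaw-tan 0.007 F [-1.3  1.6 -0.4] Ftan(ccw) -2.0 Frad 0.5 w 0.194
```

Emit:
play_rows:
  steps:
    - [[0.0018,0,0],[0,0,-0.0255]]
    - [[0.0018,0,0],[0,0,-0.0255]]

```text
time_s: 18.6
eef_pos: [454.2, 18.5, 140.2]
ee_rot: [0.0, 0.858, -0.513, -0.0]
force: [-1.1, 1.5, 0.2]
grip_width: 0.203
```

Run:
```python
from lev import *
rep(C)
```

```text
t 18.6 p [454.2  18.5 140.2] yaw -1.078 r 67.5 ang -2.656 yaw-tan 0.007 F [-1.1  1.5  0.2] Ftan(ccw) -1.9 Frad 0.3 w 0.203
```

Emit:
play_rows:
  steps:
    - [[0.0018,0,0],[0,0,-0.0255]]
    - [[0.0018,0,0],[0,0,-0.0255]]

```text
time_s: 18.8
eef_pos: [455.5, 16.1, 140.2]
ee_rot: [0.0, 0.868, -0.496, 0.0]
force: [-1.2, 0.5, 0.3]
grip_width: 0.199
```

Run:
```python
from lev import *
rep(C)
```

```text
t 18.8 p [455.5  16.1 140.2] yaw -1.038 r 67.5 ang -2.616 yaw-tan 0.008 F [-1.2  0.5  0.3] Ftan(ccw) -1.1 Frad 0.8 w 0.199
```

Emit:
play_rows:
  steps:
    - [[0.0018,0,0],[0,0,-0.0255]]
    - [[0.0018,0,0],[0,0,-0.0255]]

```text
time_s: 19.0
eef_pos: [456.9, 13.8, 140.2]
ee_rot: [0.0, 0.878, -0.478, -0.0]
force: [-1.7, 0.8, -0.5]
grip_width: 0.201
```

Run:
```python
from lev import *
rep(C)
shot("side","s16.png",220,140,100,75,8)
```

```text
t 19.0 p [456.9  13.8 140.2] yaw -0.998 r 67.5 ang -2.576 yaw-tan 0.007 F [-1.7  0.8 -0.5] Ftan(ccw) -1.6 Frad 1.0 w 0.201
```

View pics/s16.png

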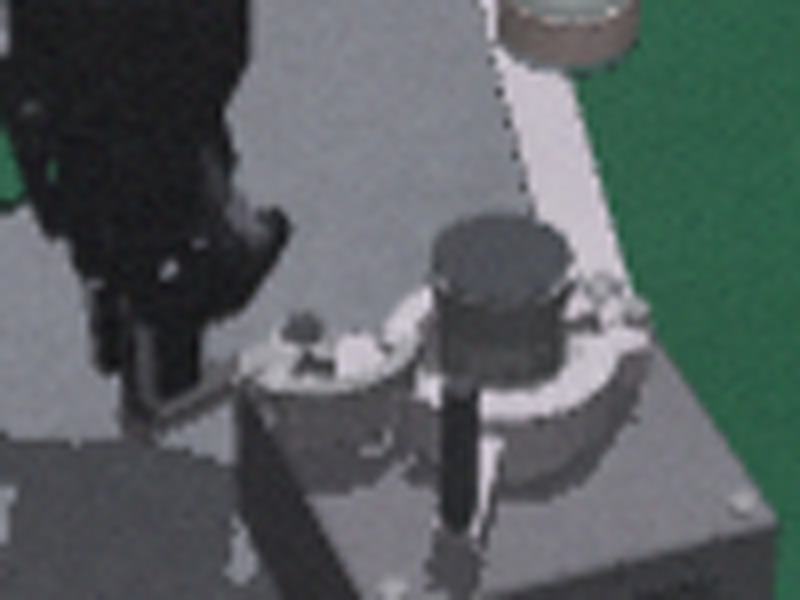

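Emit:
play_rows:
  steps:
    - [[0.0018,0,0],[0,0,-0.0255]]
    - [[0.0018,0,0],[0,0,-0.0255]]

```text
time_s: 19.25
eef_pos: [458.4, 11.6, 140.2]
ee_rot: [-0.0, 0.888, -0.461, 0.0]
force: [-2.3, 0.7, -0.3]
grip_width: 0.2
```

Run:
```python
from lev import *
rep(C)
```

```text
t 19.25 p [458.4  11.6 140.2] yaw -0.958 r 67.5 ang -2.536 yaw-tan 0.008 F [-2.3  0.7 -0.3] Ftan(ccw) -1.9 Frad 1.6 w 0.2
```

Emit:
play_rows:
  steps:
    - [[0.0018,0,0],[0,0,-0.0255]]
    - [[0.0018,0,0],[0,0,-0.0255]]

```text
time_s: 19.45
eef_pos: [460.0, 9.4, 140.2]
ee_rot: [0.0, 0.897, -0.443, -0.0]
force: [-1.4, 0.6, -0.7]
grip_width: 0.202
```

Run:
```python
from lev import *
rep(C)
```

```text
t 19.45 p [460.    9.4 140.2] yaw -0.918 r 67.5 ang -2.496 yaw-tan 0.008 F [-1.4  0.6 -0.7] Ftan(ccw) -1.3 Frad 0.7 w 0.202
```

Emit:
play_rows:
  steps:
    - [[0.0018,0,0],[0,0,-0.0255]]
    - [[0.0018,0,0],[0,0,-0.0255]]

```text
time_s: 19.65
eef_pos: [461.7, 7.3, 140.2]
ee_rot: [-0.0, 0.905, -0.425, 0.0]
force: [-1.2, 0.6, -0.1]
grip_width: 0.204
```

Run:
```python
from lev import *
rep(C)
```

```text
t 19.65 p [461.7   7.3 140.2] yaw -0.877 r 67.5 ang -2.456 yaw-tan 0.007 F [-1.2  0.6 -0.1] Ftan(ccw) -1.3 Frad 0.5 w 0.204
```

Emit:
play_rows:
  steps:
    - [[0.0018,0,0],[0,0,-0.0255]]
    - [[0.0018,0,0],[0,0,-0.0255]]

```text
time_s: 19.85
eef_pos: [463.3, 5.3, 140.1]
ee_rot: [-0.0, 0.914, -0.407, -0.0]
force: [-2.3, 2.6, -0.5]
grip_width: 0.199
```

Run:
```python
from lev import *
rep(C)
```

```text
t 19.85 p [463.3   5.3 140.1] yaw -0.837 r 67.5 ang -2.418 yaw-tan 0.01 F [-2.3  2.6 -0.5] Ftan(ccw) -3.5 Frad 0.0 w 0.199
```

Emit:
play_rows:
  steps:
    - [[0.0018,0,0],[0,0,-0.0255]]
    - [[0.0018,0,0],[0,0,-0.0255]]

```text
time_s: 20.05
eef_pos: [465.0, 3.4, 140.1]
ee_rot: [-0.0, 0.922, -0.388, -0.0]
force: [-4.1, 2.4, 2.3]
grip_width: 0.201
```

Run:
```python
from lev import *
rep(C)
```

```text
t 20.05 p [465.    3.4 140.1] yaw -0.797 r 67.6 ang -2.38 yaw-tan 0.012 F [-4.1  2.4  2.3] Ftan(ccw) -4.6 Frad 1.3 w 0.201
```

Emit:
play_rows:
  steps:
    - [[0.0018,0,0],[0,0,-0.0255]]
    - [[0,0,0],[0,0,0]]

```text
time_s: 20.25
eef_pos: [465.9, 2.3, 140.1]
ee_rot: [0.0, 0.925, -0.379, -0.0]
force: [-3.7, 2.3, 1.0]
grip_width: 0.2
```

Run:
```python
from lev import *
rep(C)
```

```text
t 20.25 p [465.9   2.3 140.1] yaw -0.778 r 67.6 ang -2.359 yaw-tan 0.01 F [-3.7  2.3  1. ] Ftan(ccw) -4.2 Frad 1.1 w 0.2
```

Emit:
play_rows:
  steps:
    - [[0.0018,0,0],[0,0,-0.0255]]
    - [[0,0,0],[0,0,0]]

```text
time_s: 20.45
eef_pos: [466.8, 1.5, 140.1]
ee_rot: [0.0, 0.929, -0.37, -0.0]
force: [-4.7, 3.2, 2.0]
grip_width: 0.202
```

Run:
```python
from lev import *
rep(C)
```

```text
t 20.45 p [466.8   1.5 140.1] yaw -0.758 r 67.6 ang -2.341 yaw-tan 0.012 F [-4.7  3.2  2. ] Ftan(ccw) -5.6 Frad 1.0 w 0.202
```

Emit:
play_rows:
  steps:
    - [[0.0018,0,0],[0,0,-0.0255]]
    - [[0,0,0],[0,0,0]]

```text
time_s: 20.65
eef_pos: [467.6, 0.7, 140.1]
ee_rot: [0.0, 0.933, -0.361, -0.001]
force: [-5.2, 2.7, 1.7]
grip_width: 0.201
```

Run:
```python
from lev import *
rep(C)
```

```text
t 20.65 p [467.6   0.7 140.1] yaw -0.738 r 67.7 ang -2.324 yaw-tan 0.015 F [-5.2  2.7  1.7] Ftan(ccw) -5.7 Frad 1.6 w 0.201
```

Emit:
play_rows:
  steps:
    - [[0.0018,0,0],[0,0,-0.0255]]
    - [[0,0,0],[0,0,0]]

```text
time_s: 20.85
eef_pos: [468.5, -0.2, 140.0]
ee_rot: [-0.0, 0.936, -0.351, -0.001]
force: [-5.9, 3.5, 2.3]
grip_width: 0.202
```

Run:
```python
from lev import *
rep(C)
```

```text
t 20.85 p [ 4.685e+02 -2.000e-01  1.400e+02] yaw -0.718 r 67.7 ang -2.307 yaw-tan 0.018 F [-5.9  3.5  2.3] Ftan(ccw) -6.7 Frad 1.4 w 0.202
```

Emit:
play_rows:
  steps:
    - [[0.0018,0,0],[0,0,-0.0255]]
    - [[0.0018,0,0],[0,0,-0.0255]]
    - [[0,0,0],[0,0,0]]

```text
time_s: 21.15
eef_pos: [470.3, -1.9, 140.0]
ee_rot: [-0.0, 0.943, -0.333, -0.001]
force: [-7.3, 3.6, 3.4]
grip_width: 0.199
```

Run:
```python
from lev import *
rep(C)
```

```text
t 21.15 p [470.3  -1.9 140. ] yaw -0.678 r 67.7 ang -2.27 yaw-tan 0.021 F [-7.3  3.6  3.4] Ftan(ccw) -7.9 Frad 1.9 w 0.199
```

Emit:
play_rows:
  steps:
    - [[0.0018,0,0],[0,0,-0.0255]]
    - [[0,0,0],[0,0,0]]

```text
time_s: 21.35
eef_pos: [471.2, -2.6, 140.0]
ee_rot: [-0.0, 0.946, -0.323, -0.001]
force: [-7.8, 3.7, 3.5]
grip_width: 0.199
```

Run:
```python
from lev import *
rep(C)
```

```text
t 21.35 p [471.2  -2.6 140. ] yaw -0.658 r 67.8 ang -2.253 yaw-tan 0.024 F [-7.8  3.7  3.5] Ftan(ccw) -8.4 Frad 2.0 w 0.199
```

Emit:
play_rows:
  steps:
    - [[0.0018,0,0],[0,0,-0.0255]]
    - [[0.0018,0,0],[0,0,-0.0255]]
    - [[0,0,0],[0,0,0]]

```text
time_s: 21.65
eef_pos: [473.0, -4.1, 139.9]
ee_rot: [-0.0, 0.953, -0.304, -0.002]
force: [-9.4, 4.4, 4.2]
grip_width: 0.202
```

Run:
```python
from lev import *
rep(C)
```

```text
t 21.65 p [473.   -4.1 139.9] yaw -0.618 r 67.8 ang -2.218 yaw-tan 0.029 F [-9.4  4.4  4.2] Ftan(ccw) -10.1 Frad 2.1 w 0.202
```

Emit:
play_rows:
  steps:
    - [[0.0018,0,0],[0,0,-0.0255]]
    - [[0,0,0],[0,0,0]]

```text
time_s: 21.85
eef_pos: [473.9, -4.8, 139.9]
ee_rot: [-0.0, 0.956, -0.295, -0.002]
force: [-11.2, 5.3, 6.0]
grip_width: 0.199
```

Run:
```python
from lev import *
rep(C)
```

```text
t 21.85 p [473.9  -4.8 139.9] yaw -0.598 r 67.8 ang -2.202 yaw-tan 0.033 F [-11.2   5.3   6. ] Ftan(ccw) -12.2 Frad 2.4 w 0.199
```

Emit:
play_rows:
  steps:
    - [[-0.002,0,0],[0,0,0]]
    - [[-0.002,0,0],[0,0,0]]
    - [[0,0,0],[0,0,0]]

```text
time_s: 22.15
eef_pos: [473.0, -3.8, 140.2]
ee_rot: [0.0, 0.956, -0.295, 0.0]
force: [-1.5, 2.0, -0.7]
grip_width: 0.199
```

Emit:
play_rows:
  steps:
    - [[0,0,0],[0,0,0]]
    - [[0,0,0],[0,0,0]]
    - [[0,0,0],[0,0,0]]
    - [[0,0,0],[0,0,0]]
    - [[0,0,-0.03],[0,0,0]]
    - [[0,0,-0.06],[0,0,0]]
    - [[0,0,-0.06],[0,0,0]]
    - [[0,0,-0.06],[0,0,0]]
    - [[0,0,-0.03],[0,0,0]]
  grip: 0.5

```text
time_s: 23.05
eef_pos: [473.5, -3.9, 324.1]
ee_rot: [-0.0, 0.956, -0.295, 0.003]
force: [0.6, -0.7, -0.8]
grip_width: 0.497
```

Run:
```python
from lev import *
rep(C)
shot("side","s17.png",200,110)
shot("top","t17.png",190,80)
```

```text
t 23.05 p [473.5  -3.9 324.1] yaw -0.599 r 67.4 ang -2.214 yaw-tan 0.045 F [ 0.6 -0.7 -0.8] Ftan(ccw) 0.9 Frad 0.2 w 0.497
```

View pics/s17.png

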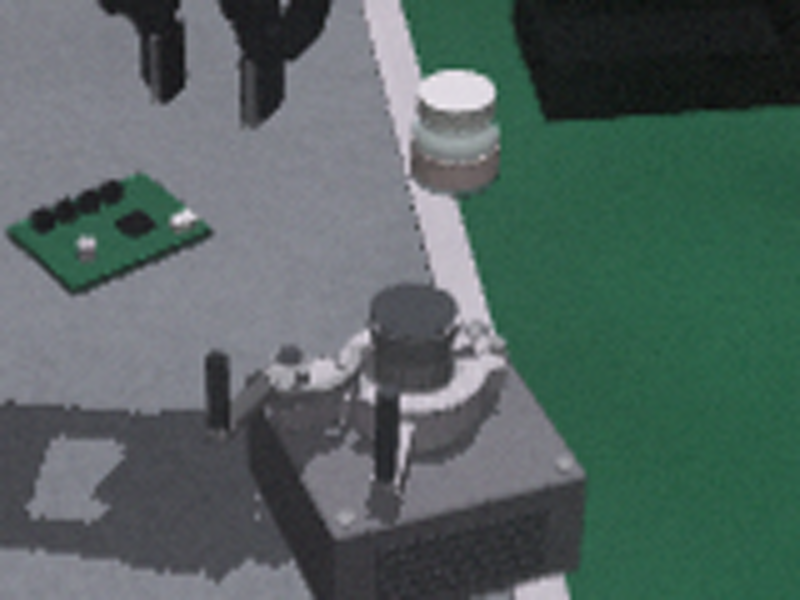

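View pics/t17.png

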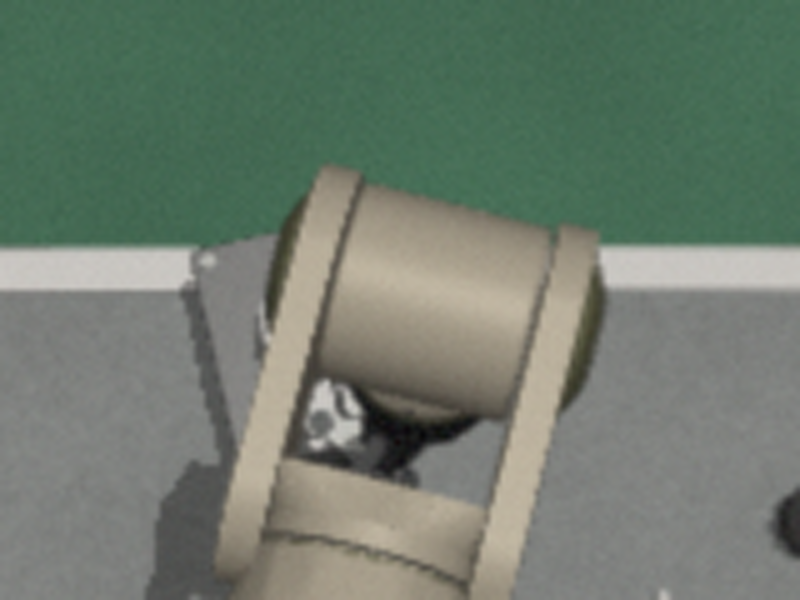

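Emit:
play_rows:
  steps:
    - [[-0.0256,-0.0374,0],[0,0,0]]
    - [[-0.0256,-0.0374,0],[0,0,0]]
    - [[-0.0256,-0.0374,0],[0,0,0]]
    - [[-0.0256,-0.0374,0],[0,0,0]]
    - [[-0.0256,-0.0374,0],[0,0,0]]
    - [[0,0,0],[0,0,0]]

```text
time_s: 23.75
eef_pos: [472.0, 169.1, 318.8]
ee_rot: [0.0, 0.956, -0.293, -0.001]
force: [-0.7, -0.9, -0.3]
grip_width: 0.501
```

Run:
```python
from lev import *
rep(C)
for a in (-2.20,-2.24,-2.35,-2.5): 
    q=C+68*np.array([np.cos(a),np.sin(a)])
    print(a,((proj("side",[[*q,172],[*q,126]])+.5-[200,110])*5).round(0).tolist())
print("noz top",((proj("top",[582.2,46.2,155])+.5-[190,80])*5).round(0), "ring ctr",((proj("top",[582.2,46.2,116])+.5-[190,80])*5).round(0))
shot("side","s18.png",220,150,100,75,8)
shot("top","t18.png",210,95,80,60,10)
```

```text
t 23.75 p [472.  169.1 318.8] yaw -0.595 r 126.2 ang 1.909 yaw-tan 2.208 F [-0.7 -0.9 -0.3] Ftan(ccw) 1.0 Frad -0.6 w 0.501
-2.2 [[226.0, 358.0], [229.0, 426.0]]
-2.24 [[222.0, 356.0], [225.0, 424.0]]
-2.35 [[210.0, 351.0], [213.0, 419.0]]
-2.5 [[196.0, 343.0], [200.0, 411.0]]
noz top [[325. 303.]] ring ctr [[325. 319.]]
```

View pics/s18.png

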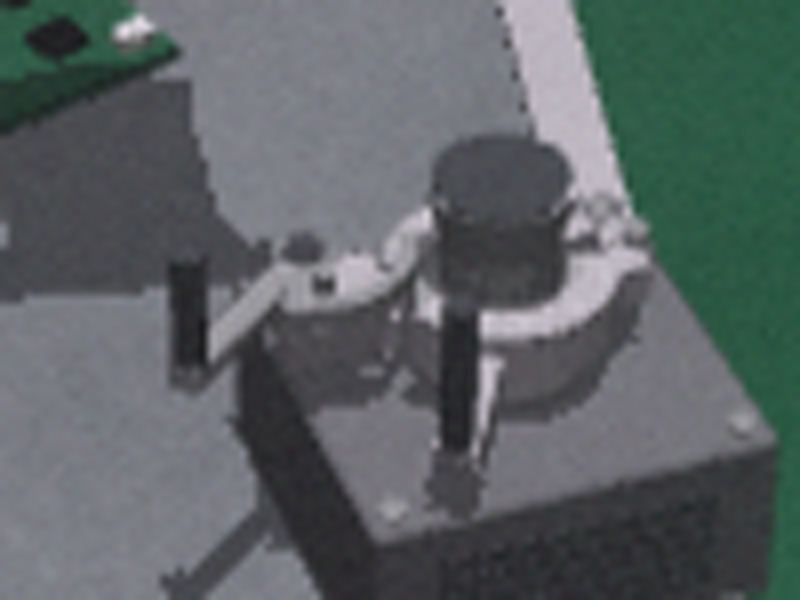

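View pics/t18.png

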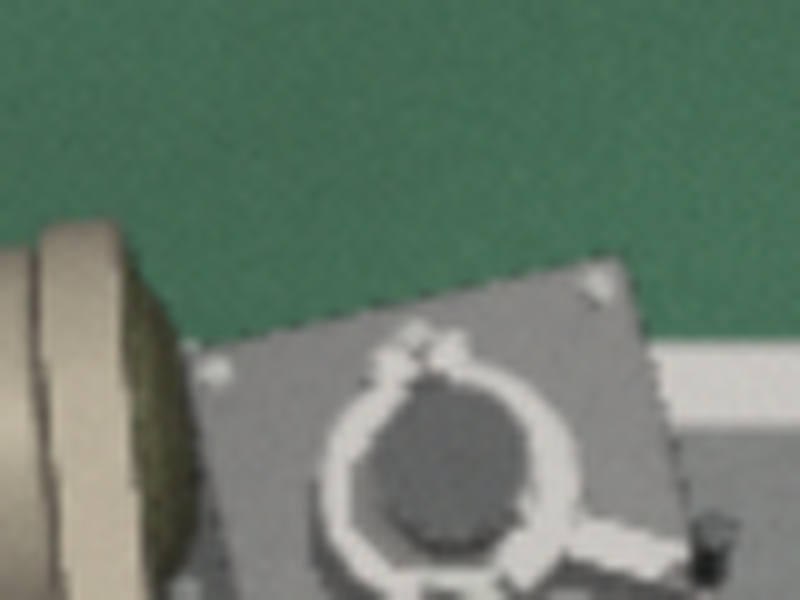

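Run:
```python
from rig import ctrl
print(ctrl.finish_job(), ctrl.sense()["time_s"])
```

```text
the job is handed in; nothing more can be done
the job is handed in; nothing more can be done
```

The clamp is shut and the cam lever wedged tight. I handed the job in at about 24 s of the 72 s allowed; no verdict was reported.

- **Hinged half:** I swung it shut with the fingers loosely caged round its post, until it stopped moving at about 10 N on the post. I held it there for 0.3 s with the lever still open.
- **Cam lever:** I swung it the same way. The hook began to bear on the pin at roughly 1.9 rad from the lever's start, and I stopped at about 12 N along the swing. The force while bearing rose steadily from about 4 to 12 N.
- **Letting go:** I opened the fingers and moved the arm clear, so the robot touches nothing.

**Last checks:**
- **Lever:** its post sat at the same pixel in two pictures 0.7 s apart, so it is holding. It lies perhaps 0.04 rad back from where I estimated it under load, which is about my measuring error. A slight spring-back is possible.
- **Nozzle:** it stands upright inside the closed ring. It is within about 1 pixel (2–3 mm) of the port axis in the top and side views. The side-view network read 2 pixels off, about 4–5 mm, which is close to the 5 mm limit.
- **Bystanders:** the board, jar and spool look unmoved in the pictures I took. I did not check the screwdriver at the end, but the arm never came low near it.
- **Not measured:** the hook force on the pin after release. I inferred it from the 12 N push and the lever holding itself.

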